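Set out the rapid-stain corner beside the microscope

TASK

Set out the stain corner for the next blood smear: stand the three jars upright on the steel tray in one straight row along its middle line, the red jar at the tray's centre, the blue jar next to it on the side of the drying rack and the green fixative jar on the other side, with about 40 mm of free space between neighbours, each set down gently. Lay the orange cover-glass box gently, flat on the middle of the grey slide box, long sides parallel, and press the marker, centred, fully down into both spring clips of the blue pen holder. Leave the drying rack and the brown oil bottle where they are.

Things in the scene. Friction and masses are not known exactly. Their poses are not given: they have to be found in the camera images.
- jar_green: Staining jar with fixative, closed: pale turquoise body with a white label band, green ribbed screw cap. Round, 48 mm diameter (body and cap), 88 mm high, the cap being the top 20 mm (from 68 to 88 mm). About 0.16 kg. Origin at the centre of its underside, z up.
- jar_red: Staining jar, closed: dark red body with a white label band, red cap. Same size and origin as the green jar.
- jar_blue: Staining jar, closed: dark blue body with a white label band, blue cap. Same size and origin as the green jar.
- cover_box: Orange hinged plastic box of cover glasses with a white label on its lid: 62 mm long (its x), 34 mm wide (y), 22 mm high. 60 g. Origin at the centre of its underside.
- marker: Slide marker lying on the table: straight eight-sided barrel 130 mm long (its x), 15 mm across the flats all along, white with a black cap at its +x end. 25 g, balanced at the middle. Origin on its axis at mid-length, 7.5 mm above the table at the start; either end may point either way in the holder.
- stain_tray: Stainless staining tray, fixed: 320 mm long (its y), 110 mm wide (its x), floor 3 mm thick, walls 3 mm thick, rim 10 mm high. Origin under its centre on the table, so jars stand with their underside 3 mm above it. Which of its ends (+y or -y) lies on the side of the drying rack varies.
- slide_box: Closed slide box, grey, loose, 0.45 kg: 100 mm long (its x), 85 mm wide (y), 32 mm high, flat top, small steel catch on one long side, white index card and two thin black ribs on the lid. Origin at the centre of its underside.
- pen_holder: Fixed pen holder. Blue base 116 mm long (its x), 50 wide, 10 high. Two steel spring clips, at x = +-38 mm, each 14 mm long (62 mm free between); the pen lies along x in both, pushed straight down (8 to 18 N) until it snaps in. Lips 38 mm above the table, mouth 20 mm wide, throat 10 mm wide at 28 mm; seats at 14 mm: marker axis 21.5 mm high when home. Origin: centre of the base's underside.
- drying_rack: Bystander and landmark: white slide drying rack, loose, 62 mm by 120 mm (its y), 33 mm high, with stained glass slides standing in it; it stands behind the tray, towards one of its ends (left or right varies). Origin at the centre of its underside. Not to be moved.
- oil_bottle: Bystander: brown glass immersion-oil bottle with a black cap, 34 mm diameter, 67 mm high, behind the tray on the side away from the rack. Origin at the centre of its underside. Not to be moved.
Not all that is in view belongs to the job. Leave any yellow look-alike of the pen_holder alone. Of the things that look like the jar_green, take the one that is farthest from the robot's base at the start.

How it is judged (in metres and radians):
At the end, for the whole second after the job is handed in: Jars upright on the tray, within 15 mm of its long middle line; red within 15 mm of its centre; blue (rack side) and green 75-105 mm from red. Cover box flat on the slide box within 12 mm, 0.2 rad. Marker seated within 3 mm in height, 4 mm across, 12 mm along. All at rest, bystanders within 20 mm (x of jar_green in the frame of stain_tray between -0.015 and 0.015 m and z of jar_green in the frame of stain_tray between -0.003 and 0.009 m and angle between each of jar_green, jar_red, jar_blue, cover_box's own z axis and vertical below 0.1 rad and x of jar_red in the frame of stain_tray between -0.015 and 0.015 m and z of jar_red in the frame of stain_tray between -0.003 and 0.009 m and x of jar_blue in the frame of stain_tray between -0.015 and 0.015 m and z of jar_blue in the frame of stain_tray between -0.003 and 0.009 m and y of jar_red in the frame of stain_tray between -0.015 and 0.015 m and horizontal distance between jar_green and jar_red between 0.075 and 0.105 m and horizontal distance between jar_blue and jar_red between 0.075 and 0.105 m and ((y of each of drying_rack, jar_blue in the frame of stain_tray above 0 m and y of jar_green in the frame of stain_tray below 0 m) or (y of each of drying_rack, jar_blue in the frame of stain_tray below 0 m and y of jar_green in the frame of stain_tray above 0 m)) and x of cover_box in the frame of slide_box between -0.012 and 0.012 m and y of cover_box in the frame of slide_box between -0.012 and 0.012 m and z of cover_box in the frame of slide_box between 0.028 and 0.036 m and angle between the x axis of cover_box and the x axis of slide_box, either way round below 0.2 rad and x of marker in the frame of pen_holder between -0.012 and 0.012 m and y of marker in the frame of pen_holder between -0.004 and 0.004 m and z of marker in the frame of pen_holder between 0.0185 and 0.0245 m and angle between the x axis of marker and the x axis of pen_holder, either way round below 0.1 rad and linear speed of each of jar_green, jar_red, jar_blue, cover_box, marker below 0.02 m/s and distance of each of drying_rack, oil_bottle from where it was at the start of the episode below 0.02 m); the robot touches nothing.
It fails at once if a jar or the cover-glass box is dropped or knocked (moves faster than 0.45 m/s out of the fingers, a fall of over 10 mm) ((linear speed of jar_green above 0.45 m/s and contact force between the fingers and jar_green below 0.05 N) or (linear speed of jar_red above 0.45 m/s and contact force between the fingers and jar_red below 0.05 N) or (linear speed of jar_blue above 0.45 m/s and contact force between the fingers and jar_blue below 0.05 N) or (linear speed of cover_box above 0.45 m/s and contact force between the fingers and cover_box below 0.05 N)).
It fails at once if the drying rack or the oil bottle is disturbed (distance of any of drying_rack, oil_bottle from where it was at the start of the episode above 0.03 m).
It also fails if it takes over 118 s, if anything falls off the work surface, if the arm or the gripper's body presses on something with over 40 N, if the wrist force passes 120 N, or if a joint passes its speed limit or range.

ROBOT

A 6-joint arm with a two-finger parallel gripper is mounted at the origin on the work surface. World frame = base frame: x ahead of the robot, y to its left, z up, the work surface at z = 0. Lengths are in mm, angles in rad, forces in N, time in s.
With the tool pointing down it reaches from about 275 to 1000 mm from the base axis. Payload 8.4 kg.
Tool frame: the origin (TCP) lies between the finger pads; the fingertips stand 22 mm ahead of it and the grasp point (between the pads) lies 3 mm ahead of it (r.nose_length is the z of the fingertips in the tool frame, in mm); z points along the fingers, y is the line along which they close (so a half turn about z gives the same grasp; the last joint's range is limited). The gripper opens to 85 mm and grips with 20 to 120 N. Pads are 22 mm wide; open, the fingers measure 114 mm over their backs; the gripper's body (76 mm by 85 mm) begins 54 mm behind the grasp point. The pads swing forward as they close: fully open they stand 13 mm farther back than shut.
Start: joints at [1.276, 0.353, 1.633, -0, 1.155, -0.002], TCP at [180.395, 598.403, 253.281] pointing down, gripper open.
Joint ranges: [-2.63, 2.63], [-0.92, 2.1], [0.06, 2.66], [-1.3, 4.44], [0, 2.69], [-3.02, 3.02]. Speed limits (rad/s): [2.22, 2.22, 2.79, 3.14, 3.14, 3.14].

INTERFACE

Orientations are given as [roll, pitch, yaw] about the fixed x, y, z axes, in that order (R = Rz(yaw) Ry(pitch) Rx(roll)).
In Python, from rig import r, cams gives the robot as it stands.
- The arm moves only by the shell command python3 -m handwheel [FORCE], which reads ROWS from standard input. ROWS is a JSON object with one list for each field, all of the same length, 1 to 5, a row being the entries at one place: ax, ay, az (a rotation vector in rad), tx, ty, tz (the shift in mm), jaw (the opening from 0.0 (shut) to 1.0 (fully open)); each row shifts and turns the commanded pose from where the row before left it, along the tool's axes as they then stand; what a row does not reach is not made up. A row lasts 1/12 s, in which the tool goes at most 41.7 mm and 0.125 rad, less where a joint would pass 70% of its speed; a pose out of reach is approached as far as the arm can. The fingers move at their own pace and stop on an object; FORCE is the grip in N (left out, the last holds). Time passes only in rows, so rows that do not move let the fingers close. It prints the time, the measured TCP pose, the force, the opening and the grip force at its end. Input that does not fit is refused with a message, and nothing moves.
- r.sense(): the state, without advancing time (a new reading comes with each control period).
- cams.grab_frame(name): name is "side" or "top"; returns the picture (420x560x3 uint8, red, green, blue); there is no depth.
- cams.camera_params(name): a dict with "fx", "fy", "cx", "cy" (pixels), "rvec" (rotation vector, rad) and "tvec" (3), from world to camera coordinates, as OpenCV has them. Camera axes: x right, y down, z forward; pixel columns grow to the right and rows downward; lengths in mm; the calibration is good to about 2 mm. A picture is of the moment at which its call begins. camera_params takes no time and is no camera call.
- r.sign_off(): hands the job in; it is judged then, once.
The state is a dict: "clock": time; "qpos": joint angles; "qvel": joint speeds; "joint_efforts": joint torques, N m; "eef_pos": TCP position; "tcp_rot": TCP orientation; "contact_force": force on the tool from outside, world axes, zero at the start; "wrist_torque": the same for the moment, N m; "opening": opening from 0.0 (shut) to 1.0 (fully open); "grasp_force": force on a finger pad.
Only numpy, scipy, OpenCV 4.12 (cv2) and the standard library are available. Lean on these libraries where they do the work, as an engineer would, in place of code of your own. Each camera call takes 0.05 s, during which the arm holds its last target. There are 200 camera calls.

## Working session

There is one attempt and no reset: what is moved stays moved. The work goes in short steps, Python scripts to look and compute and a shell command to move; the robot and the scene stay as the last step left them, time stands still between calls to the robot, and variables do not carry over. Pictures are saved under pics/ and viewed, at most 14 in all, crops included, and the job is handed in when it is done.

```bash
ls; mkdir -p pics; python3 - <<'E'
from rig import r,cams
import cv2
for n in("side","top"):
    im=cams.grab_frame(n);cv2.imwrite(f"pics/{n}0.png",im[:,:,::-1]);print(cams.camera_params(n))
print(r.sense(),r.nose_length)
E
```

```text
pics
{'fx': 532.4204647282115, 'fy': 532.4204647282115, 'cx': 281.3151770733964, 'cy': 215.72850079063804, 'rvec': array([ 2.3334124 , -0.3333112 ,  0.12145043]), 'tvec': array([-513.09802679,  125.46538642, 1300.28192661])}
{'fx': 538.117379693611, 'fy': 538.117379693611, 'cx': 269.38428990959693, 'cy': 205.0933093776796, 'rvec': array([ 2.07812309, -2.14637988,  0.17877813]), 'tvec': array([  13.26215134,  522.06370701, 1353.09811695])}
{'clock': 0.1, 'qpos': array([ 1.27563029e+00,  3.53605568e-01,  1.63404362e+00, -4.70994709e-05,
        1.15521525e+00, -2.38762372e-03]), 'qvel': array([-0.00019413, -0.00211095, -0.00242068,  0.00087728,  0.00286812,
       -0.00100291]), 'joint_efforts': array([ 1.60869445e-04, -6.06356406e+01, -3.42818820e+01, -1.98694028e-05,
        4.10808512e-03,  1.82609017e-05]), 'eef_pos': array([180.27384641, 598.02216421, 252.62698687]), 'tcp_rot': array([-3.14032077e+00,  4.00295699e-05,  2.84883331e+00]), 'contact_force': array([-0.32776843, -0.51810826,  0.00867065]), 'wrist_torque': array([-0.02129482, -0.00423848, -0.03039613]), 'grasp_force': 0.0, 'opening': 0.9989717361202245} 22.0
```

View pics/top0.png

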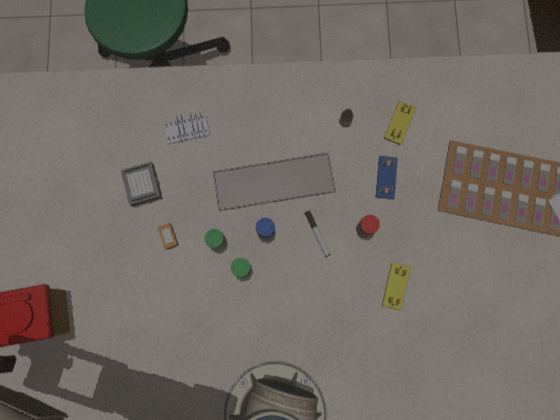

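View pics/side0.png

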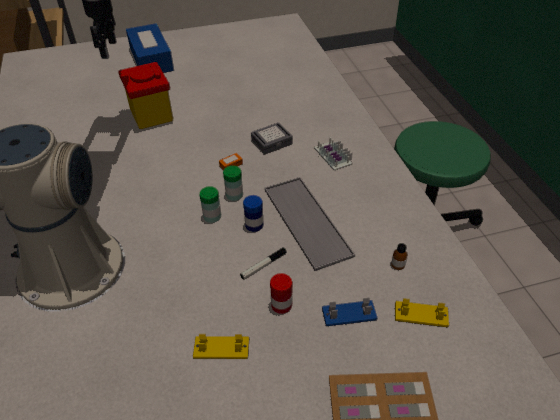

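The top view shows these candidates:
- **Green-capped jars:** (214,239) and (241,268). The base is at about (275,405), so the farthest is (214,239), which is (233,183) in the side view.
- **Pen holders:** the blue one at (387,177); the yellow look-alikes at (400,122) and (397,287) stay untouched.
- **Red jar:** (369,225). The red bin at (20,315) is not it.
- **Blue jar:** (265,228).
- **Marker:** (317,233).
- **Cover box:** (168,236).
- **Slide box:** (141,183).
- **Rack:** (187,128), on the left (+y) side.

```bash
cat > h.py <<'E'
import numpy as np,cv2
from rig import r,cams
P={n:cams.camera_params(n) for n in("side","top")}
def ray(n,u,v):
    p=P[n];R=cv2.Rodrigues(p["rvec"])[0]
    return -R.T@p["tvec"], R.T@np.array([(u-p["cx"])/p["fx"],(v-p["cy"])/p["fy"],1])
def plane(n,uv,z):
    c,d=ray(n,*uv);return (c+d*(z-c[2])/d[2])[:2]
def proj(n,X):
    p=P[n];K=np.array([[p["fx"],0,p["cx"]],[0,p["fy"],p["cy"]],[0,0,1]])
    return cv2.projectPoints(np.float64([X]),p["rvec"],p["tvec"],K,None)[0].ravel()
def tri(a,b):
    (c1,d1),(c2,d2)=ray("side",*a),ray("top",*b)
    s=np.linalg.lstsq(np.c_[d1,-d2],c2-c1,rcond=None)[0]
    p,q=c1+d1*s[0],c2+d2*s[1];return (p+q)/2,np.linalg.norm(p-q)
def blobs(im,lo,hi,amin=25):
    m=cv2.inRange(cv2.cvtColor(im,cv2.COLOR_RGB2HSV),np.array(lo),np.array(hi))
    return [c for c in cv2.findContours(m,cv2.RETR_EXTERNAL,cv2.CHAIN_APPROX_NONE)[0] if cv2.contourArea(c)>amin]
def rect(n,c,z):
    q=np.float32([plane(n,p,z) for p in c.reshape(-1,2)]);(x,y),(w,h),a=cv2.minAreaRect(q)
    if w<h:w,h,a=h,w,a+90
    return np.round([x,y,w,h,(a+90)%180-90],1)
C=dict(green=([50,120,40],[85,255,255]),blue=([105,120,30],[128,255,255]),red=([172,150,60],[180,255,255]),red2=([0,190,60],[5,255,255]),orange=([6,150,120],[16,255,255]),yellow=([22,150,80],[34,255,255]))
E
python3 - <<'E'
from h import *
for n in("top","side"):
    im=cams.grab_frame(n)
    for k,(lo,hi) in C.items():
        for c in blobs(im,lo,hi):
            m=cv2.moments(c);u=m["m10"]/m["m00"],m["m01"]/m["m00"]
            if cv2.contourArea(c)<1500:print(n,k,np.round(u,1),cv2.contourArea(c),"rect@10/22/80",rect(n,c,10),rect(n,c,22),rect(n,c,80)[:4])
    if n=="top":
        cv2.imwrite("pics/topc.png",cv2.resize(im[90:330,110:430],(800,600),interpolation=cv2.INTER_CUBIC)[:,:,::-1])
E
```

```text
top blue [264.6 226.6] 204.0 rect@10/22/80 [472.4  11.9  44.5  44.1  24.8] [470.5  11.5  44.2  43.7  24.8] [461.7   9.9  42.3  41.9]
top red2 [  8.6 325.7] 216.0 rect@10/22/80 [236.6 674.6  98.2  65.7   3.7] [236.8 668.6  97.4  65.2   3.7] [237.6 639.8  93.4  62.5]
side green [208.4 194.9] 215.5 rect@10/22/80 [367.5 149.9  64.9  48.   73.3] [366.4 136.6  64.1  47.4  73.3] [361.   72.4  60.3  44.6]
side green [231.6 173.5] 207.5 rect@10/22/80 [447.7 218.8  71.4  49.   77.2] [445.6 204.6  70.5  48.4  77.2] [435.6 136.4  66.3  45.5]
side blue [348.8 313.9] 687.0 rect@10/22/80 [ 598.  -323.1  114.6   51.7   -8.4] [ 594.1 -330.6  113.2   51.1   -8.4] [ 575.2 -367.1  106.5   48.1]
side blue [252.4 205.3] 290.5 rect@10/22/80 [472.   71.2  89.4  48.9  75.6] [469.7  58.9  88.3  48.3  75.6] [458.2  -0.7  83.1  45.4]
side blue [149.6  46.1] 1327.0 rect@10/22/80 [ 301.7 1050.4  404.5  136.6  -85.1] [ 301.4 1026.2  399.6  134.9  -85.1] [299.9 909.2 375.9 126.9]
side red2 [280.6 283.2] 306.5 rect@10/22/80 [ 472.5 -202.4   60.8   51.8   38.4] [ 470.2 -211.4   60.1   51.1   38.4] [ 458.7 -254.9   56.5   48.1]
side red2 [143.9  78.7] 1011.0 rect@10/22/80 [256.9 822.  204.8 144.7 -81.5] [257.1 800.5 202.3 143.  -81.5] [258.3 697.  190.3 134.5]
side orange [230.3 159.4] 36.5 rect@10/22/80 [458.4 285.7  58.1  32.7  19.3] [456.2 270.8  57.4  32.3  19.3] [445.5 198.7  54.   30.4]
side yellow [220.5 346.7] 1102.5 rect@10/22/80 [ 307.9 -323.8  114.5   55.6  -16.4] [ 307.5 -331.3  113.2   54.9  -16.4] [ 305.7 -367.7  106.4   51.7]
side yellow [421.7 312.8] 978.5 rect@10/22/80 [ 753.  -365.7  115.3   61.   -25.1] [ 747.2 -372.7  113.9   60.2  -25.1] [ 719.3 -406.7  107.1   56.7]
```

View pics/topc.png

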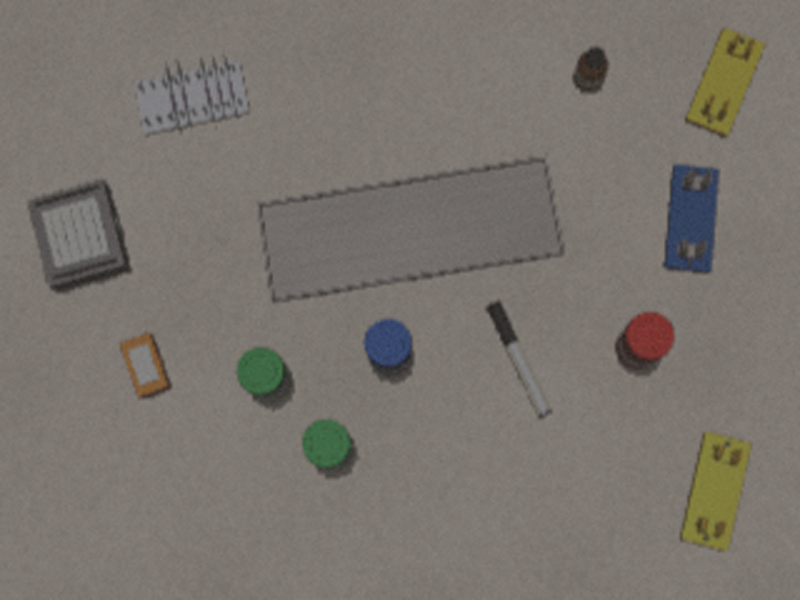

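The crop confirms the choice: the farther green cap is at crop (261,371), i.e. (214.4,238.4) in the full top picture. The grey box, holder and marker need a closer look, so I'll tile zooms of them.

```bash
python3 - <<'E'
from h import *
im=cams.grab_frame("top")
for k,(lo,hi) in dict(green=([45,70,30],[90,255,255]),blue=([100,60,30],[130,255,255]),red=([172,90,60],[180,255,255]),red2=([0,110,60],[6,255,255]),orange=([7,80,90],[20,255,255])).items():
    for c in blobs(im,lo,hi):
        m=cv2.moments(c);u=m["m10"]/m["m00"],m["m01"]/m["m00"]
        if 90<u[1]<330 and u[0]>60: print(k,np.round(u,1),rect("top",c,10),rect("top",c,22),rect("top",c,82))
def z(im,x,y,w,h,s):return cv2.resize(im[y:y+h,x:x+w],(w*s,h*s),interpolation=cv2.INTER_CUBIC)
s=cams.grab_frame("side")
a=z(im,115,155,50,50,8);b=z(im,365,150,50,50,8)
c=z(s,245,120,50,37,8)[:200+96];d=z(im,295,205,50,37,8)
o=np.vstack([np.hstack([a,b]),np.hstack([c[:200*1+96],d])])[:600+96]
o=cv2.convertScaleAbs(o,alpha=1.7)
o=cv2.resize(o,(688,600))
cv2.imwrite("pics/z1.png",o[:,:,::-1]);print(o.shape)
print("cam",ray("top",0,0)[0],ray("side",0,0)[0])
E
```

```text
green [240.1 267. ] [367.1  79.3  47.4  47.2  88.7] [366.1  78.4  47.   46.8  88.7] [361.5  73.8  45.   44.8  88.7]
green [213.8 238. ] [446.2 147.6  48.5  47.6  58. ] [444.6 146.1  48.1  47.2  58. ] [436.6 138.7  46.   45.2  58. ]
blue [264.6 226.9] [471.   11.9  48.4  45.3  -1.8] [469.2  11.6  48.   45.   -1.8] [460.2   9.9  46.   43.   -1.8]
blue [386.1 179.3] [ 596.5 -320.6  114.    48.2   -8.3] [ 593.6 -318.1  113.1   47.8   -8.3] [ 579.2 -305.7  108.2   45.8   -8.3]
red2 [369.4 224. ] [ 469.7 -266.8   47.9   46.3  -47.5] [ 467.9 -264.8   47.5   46.   -47.5] [ 459.  -254.7   45.5   44.   -47.5]
orange [167.1 235.5] [457.3 271.5  62.1  35.5  20.1] [455.6 268.9  61.6  35.2  20.1] [447.1 256.2  59.   33.7  20.1]
orange [498.5 186.6] [ 557.8 -628.9  318.2  198.4   75.8] [ 555.3 -623.8  315.5  196.7   75.8] [ 542.6 -598.4  302.   188.3   75.8]
(600, 688, 3)
cam [ 257.46764448  -28.37585571 1427.06206445] [ 276.25388119 -945.45904232  999.76758769]
```

View pics/z1.png

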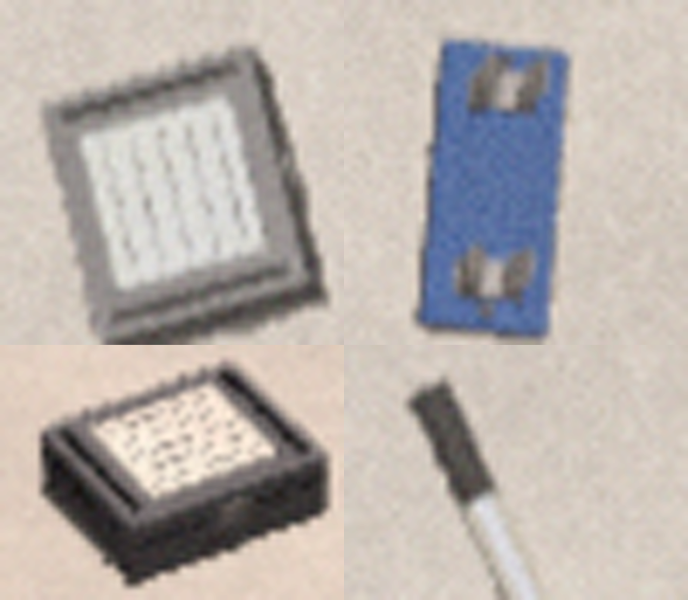

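```bash
python3 - <<'E'
from h import *
f=lambda x,y:(110+x/2.5-.3,90+y/2.5-.3)
g=lambda x,y:(115+x/6.88-.45,155+y/6.897-.45)
a,b=plane("top",g(155,95),32),plane("top",g(200,288),32);print("box",plane("top",g(177,191),32),plane("top",g(176,195),32),np.degrees(np.arctan2(*(a-b)[::-1])),tri((271.1,133),(140.2,182.3)))
t=[plane("top",f(*p),10) for p in((260,204),(546,159),(563,255),(273,300))];print("tray",t,np.mean(t,0));d=t[1]+t[2]-t[0]-t[3];print("tray long ang",np.degrees(np.arctan2(d[1],d[0])),np.linalg.norm(d)/2)
s=cams.grab_frame("side");p=cams.grab_frame("top")
e=[plane("top",f(*p),9) for p in((494,304),(545,414))];d=e[0]-e[1];print("marker",np.mean(e,0),np.degrees(np.arctan2(d[1],d[0])),np.linalg.norm(d))
print("rack",plane("top",f(193,97),20))
for nm,z in(("top",88),("top",78)):
  for k,u in dict(g=(213.8,238),b=(264.6,226.9),r=(369.4,224)).items():print(k,plane(nm,u,z))
for k,(a,b) in dict(g=((231.6,173.5),(213.8,238)),b=((252.4,205.3),(264.6,226.9)),r=((280.6,283.2),(369.4,224))).items():print(k,tri(a,b))
E
```

```text
box [599.85520636 340.43647586] [598.27348626 340.80331679] 13.604549389311366 (array([598.7247628 , 339.31538955,  36.98867266]), np.float64(0.4723654417865728))
tray [array([628.69452823, 145.78932087]), array([ 667.95234169, -167.16945097]), array([ 560.38196224, -179.9778489 ]), array([521.95733737, 132.92362117])] [594.74654238 -17.10858946]
tray long ang -82.9245736408963 315.331414400694
marker [ 449.99945952 -127.93322104] 22.10642272482991 128.76134955756245
rack [749.99465664 217.09400666]
g [435.58801575 137.77128907]
b [459.44985039   9.40975188]
r [ 457.95801374 -253.43577357]
g [436.91820332 139.01206161]
b [460.95823608   9.69193154]
r [ 459.45525852 -255.11650162]
g (array([436.62264178, 138.90270244,  78.91305639]), np.float64(0.34543571603404943))
b (array([461.70847723,   9.83930557,  72.82458488]), np.float64(0.060212675428269975))
r (array([ 459.6277394 , -254.54170128,   81.77093435]), np.float64(1.4601392483040394))
```

```bash
cat > go.py <<'E'
import sys,numpy as np
from scipy.spatial.transform import Rotation as Ro
from rig import r
s=r.sense();x,y,z,yaw=map(float,sys.argv[1:5])
R=Ro.from_euler("xyz",s["tcp_rot"]);G=Ro.from_euler("xyz",[180,0,yaw],degrees=True)
G2=Ro.from_euler("xyz",[180,0,yaw+180],degrees=True)
for T in(G,G2):
    print("rot",np.round((R.inv()*T).as_rotvec(),3),"shift after turn",np.round(T.inv().apply(np.array([x,y,z])-s["eef_pos"]),1))
print("t",s["clock"],"pos",s["eef_pos"].round(1),"q",s["qpos"].round(2))
E
python3 go.py 455.6 269.3 100 200.1
```

```text
rot [-0.    -0.    -0.644] shift after turn [-145.4 -403.6  153.2]
rot [-0.     0.     2.498] shift after turn [145.4 403.6 153.2]
t 0.4 pos [180.4 598.4 253.2] q [ 1.28  0.35  1.63  0.    1.16 -0.  ]
```

```bash
echo '{"ax": [0, 0, 0, 0, 0], "ay": [0, 0, 0, 0, 0], "az": [-0.107, -0.107, -0.107, -0.107, -0.107], "tx": [0, 0, 0, 0, 0], "ty": [0, 0, 0, 0, 0], "tz": [0, 0, 0, 0, 0], "jaw": [1, 1, 1, 1, 1]}' | python3 -m handwheel 40
echo '{"ax": [0, 0, 0, 0, 0], "ay": [0, 0, 0, 0, 0], "az": [-0.107, 0, 0, 0, 0], "tx": [-11, -11, -11, -11, -11], "ty": [-31, -31, -31, -31, -31], "tz": [0, 0, 0, 0, 10], "jaw": [1, 1, 1, 1, 1]}' | python3 -m handwheel
echo '{"ax": [0, 0, 0, 0, 0], "ay": [0, 0, 0, 0, 0], "az": [0, 0, 0, 0, 0], "tx": [-11, -11, -11, -11, -11], "ty": [-31, -31, -31, -31, -31], "tz": [18, 18, 18, 18, 18], "jaw": [1, 1, 1, 1, 1]}' | python3 -m handwheel
echo '{"ax": [0, 0, 0, 0, 0], "ay": [0, 0, 0, 0, 0], "az": [0, 0, 0, 0, 0], "tx": [-11, -11, 0, 0, 0], "ty": [-31, -31, 0, 0, 0], "tz": [18, 18, 18, 0, 0], "jaw": [1, 1, 1, 1, 1]}' | python3 -m handwheel
python3 go.py 455.6 269.3 50 200.1
```

```text
clock: 0.82
eef_pos: [180.4, 598.4, 253.3]
tcp_rot: [-3.142, 0.0, -2.894]
contact_force: [0.3, 0.0, -1.3]
opening: 1.001
grasp_force: 0.0
clock: 1.23
eef_pos: [283.5, 469.2, 244.9]
tcp_rot: [3.14, 0.003, -2.792]
contact_force: [0.9, 0.7, -0.3]
opening: 1.001
grasp_force: 0.0
clock: 1.65
eef_pos: [387.9, 341.4, 152.8]
tcp_rot: [3.141, 0.001, -2.792]
contact_force: [0.7, 0.3, 0.4]
opening: 0.998
grasp_force: 0.0
clock: 2.07
eef_pos: [428.5, 291.5, 98.9]
tcp_rot: [-3.141, -0.002, -2.793]
contact_force: [0.4, 0.9, 1.1]
opening: 1.003
grasp_force: 0.0
rot [-0.    -0.002 -0.003] shift after turn [-17.9 -30.2  48.9]
rot [-3.000e-03  1.000e-03  3.139e+00] shift after turn [17.9 30.2 48.9]
t 2.0667 pos [428.5 291.5  98.9] q [ 0.59  0.4   1.98  0.    0.76 -1.32]
```

```bash
echo '{"ax": [0, 0, 0, 0, 0], "ay": [0, 0, 0, 0, 0], "az": [0, 0, 0, 0, 0], "tx": [-18, 0, 0, 0, 0], "ty": [-30, 0, 0, 0, 0], "tz": [0, 25, 24, 13, 13], "jaw": [1, 1, 1, 0.7, 0.6]}' | python3 -m handwheel 40
echo '{"ax": [0, 0, 0, 0, 0], "ay": [0, 0, 0, 0, 0], "az": [0, 0, 0, 0, 0], "tx": [0, 0, 0, 0, 0], "ty": [0, 0, 0, 0, 0], "tz": [0, 0, 0, 0, 0], "jaw": [0.5, 0.4, 0.2, 0, 0]}' | python3 -m handwheel
echo '{"ax": [0, 0, 0], "ay": [0, 0, 0], "az": [0, 0, 0], "tx": [0, 0, 0], "ty": [0, 0, 0], "tz": [0, 0, 0], "jaw": [0, 0, 0]}' | python3 -m handwheel
python3 - <<'E'
from h import *
a=cams.grab_frame("side");z=cv2.resize(a[90:240,160:360],(800,600),interpolation=cv2.INTER_CUBIC)
cv2.imwrite("pics/c1.png",cv2.convertScaleAbs(z,alpha=1.5)[:,:,::-1])
E
```

```text
clock: 2.48
eef_pos: [456.1, 271.1, 24.7]
tcp_rot: [3.141, 0.001, -2.791]
contact_force: [0.3, -0.9, 0.6]
opening: 0.749
grasp_force: 0.0
clock: 2.9
eef_pos: [456.7, 270.7, 25.5]
tcp_rot: [3.141, 0.002, -2.792]
contact_force: [-1.9, 1.9, 5.7]
opening: 0.385
grasp_force: 41.8
clock: 3.15
eef_pos: [456.7, 270.6, 25.5]
tcp_rot: [3.141, 0.002, -2.792]
contact_force: [-2.2, 2.1, 7.9]
opening: 0.387
grasp_force: 41.9
```

View pics/c1.png

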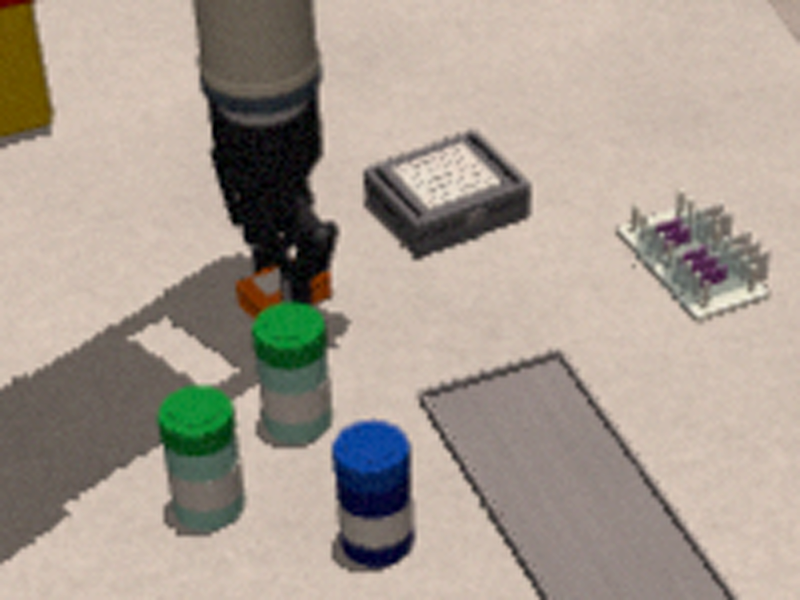

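The box is held across its short sides at crop (285,290). Next I lift it and carry it to the slide box.

```bash
echo '{"ax": [0, 0, 0, 0, 0], "ay": [0, 0, 0, 0, 0], "az": [0, 0, 0, 0.114, 0], "tx": [0, 0, 0, 0, 0], "ty": [0, 0, 0, 0, 0], "tz": [-8, -20, -25, -25, 0], "jaw": [0, 0, 0, 0, 0]}' | python3 -m handwheel 
python3 go.py 599 340 58 193.6
```

```text
clock: 3.62
eef_pos: [458.4, 271.2, 107.1]
tcp_rot: [3.14, 0.007, -2.913]
contact_force: [1.3, 1.5, 0.3]
opening: 0.387
grasp_force: 40.9
rot [ 0.002  0.007 -0.008] shift after turn [-152.8   33.8   49.1]
rot [ 1.000e-02 -3.000e-03  3.133e+00] shift after turn [152.8 -33.8  49.1]
t 3.6167 pos [458.4 271.2 107.1] q [ 0.53  0.4   1.95 -0.    0.78 -1.27]
```

```bash
echo '{"ax": [0, 0, 0, 0, 0], "ay": [0, 0, 0, 0, 0], "az": [-0.008, 0, 0, 0, 0], "tx": [-25.5, -25.5, -25.5, -25.5, -25.5], "ty": [5.6, 5.6, 5.6, 5.6, 5.6], "tz": [0, 0, 0, 0, 0], "jaw": [0, 0, 0, 0, 0]}' | python3 -m handwheel 
echo '{"ax": [0, 0, 0, 0, 0], "ay": [0, 0, 0, 0, 0], "az": [0, 0, 0, 0, 0], "tx": [-25.5, 0, 0, 0, 0], "ty": [5.6, 0, 0, 0, 0], "tz": [0, 10, 15, 12, 0], "jaw": [0, 0, 0, 0, 0]}' | python3 -m handwheel 
python3 go.py 599 340 58 193.6
```

```text
clock: 4.03
eef_pos: [574.0, 327.9, 102.4]
tcp_rot: [-3.141, -0.0, -2.897]
contact_force: [0.3, 0.3, -1.1]
opening: 0.39
grasp_force: 40.9
clock: 4.45
eef_pos: [593.3, 337.3, 61.3]
tcp_rot: [-3.14, -0.007, -2.898]
contact_force: [-1.6, 0.0, -0.2]
opening: 0.387
grasp_force: 40.9
rot [-0.002 -0.007  0.006] shift after turn [-6.2  1.2  3.3]
rot [ 1.000e-02 -3.000e-03 -3.135e+00] shift after turn [ 6.2 -1.2  3.3]
t 4.45 pos [593.3 337.3  61.3] q [ 0.51  0.65  1.62 -0.    0.88 -1.3 ]
```

```bash
echo '{"ax": [0, 0, 0], "ay": [0, 0, 0], "az": [0, 0, 0], "tx": [-6, 0, 0], "ty": [1, 0, 0], "tz": [0, 0, 0], "jaw": [0, 0, 0]}' | python3 -m handwheel 
python3 go.py 599 340 58 193.6
python3 - <<'E'
from h import *
a=cams.grab_frame("side");z=cv2.resize(a[100:175,220:320],(800,600),interpolation=cv2.INTER_CUBIC)
cv2.imwrite("pics/c2.png",cv2.convertScaleAbs(z,alpha=1.7)[:,:,::-1])
E
```

```text
clock: 4.7
eef_pos: [602.6, 341.9, 66.0]
tcp_rot: [3.141, 0.001, -2.898]
contact_force: [0.6, 0.2, 0.6]
opening: 0.386
grasp_force: 40.9
rot [0.    0.001 0.006] shift after turn [ 4.  -0.9  8. ]
rot [-2.000e-03  0.000e+00 -3.136e+00] shift after turn [-4.   0.9  8. ]
t 4.7 pos [602.6 341.9  66. ] q [ 0.51  0.66  1.6  -0.    0.89 -1.3 ]
```

View pics/c2.png

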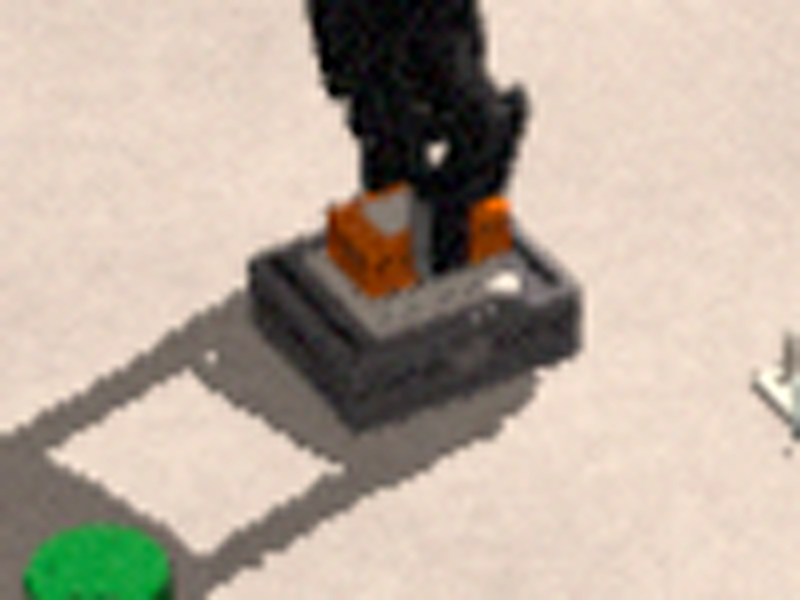

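The box sits level over the middle of the lid, at crop (420,240). I'll lower it the last 8 mm slowly.

```bash
echo '{"ax": [0, 0, 0, 0, 0], "ay": [0, 0, 0, 0, 0], "az": [0, 0, 0, 0, 0], "tx": [4, 0, 0, 0, 0], "ty": [-1, 0, 0, 0, 0], "tz": [3, 3, 1, 0, 0], "jaw": [0, 0, 0, 0, 0]}' | python3 -m handwheel 
echo '{"ax": [0, 0, 0], "ay": [0, 0, 0], "az": [0, 0, 0], "tx": [0, 0, 0], "ty": [0, 0, 0], "tz": [1, 0, 0], "jaw": [0, 0, 0]}' | python3 -m handwheel; python3 go.py 599 340 58 193.6
```

```text
clock: 5.17
eef_pos: [598.4, 339.6, 58.2]
tcp_rot: [-3.142, -0.0, -2.898]
contact_force: [0.6, -0.2, -0.0]
opening: 0.386
grasp_force: 40.9
clock: 5.42
eef_pos: [598.7, 339.8, 57.6]
tcp_rot: [3.141, 0.0, -2.898]
contact_force: [-0.6, 0.0, 2.6]
opening: 0.386
grasp_force: 41.2
rot [0.    0.    0.006] shift after turn [-0.4  0.2 -0.4]
rot [-1.000e-03  0.000e+00 -3.136e+00] shift after turn [ 0.4 -0.2 -0.4]
t 5.4167 pos [598.7 339.8  57.6] q [ 0.51  0.66  1.61  0.    0.87 -1.3 ]
```

```bash
echo '{"ax": [0, 0, 0, 0, 0], "ay": [0, 0, 0, 0, 0], "az": [0, 0, 0, 0, 0], "tx": [0, 0, 0, 0, 0], "ty": [0, 0, 0, 0, 0], "tz": [0, 0, 0, 0, -10], "jaw": [0.45, 0.55, 0.7, 0.8, 0.8]}' | python3 -m handwheel 
echo '{"ax": [0, 0, 0, 0, 0], "ay": [0, 0, 0, 0, 0], "az": [0, 0, 0, 0, 0], "tx": [0, 0, 0, 0, 0], "ty": [0, 0, 0, 0, 0], "tz": [-25, -30, -30, 0, 0], "jaw": [0.9, 1, 1, 1, 1]}' | python3 -m handwheel; python3 go.py 436.8 139 145 97.1
```

```text
clock: 5.83
eef_pos: [597.3, 339.0, 65.7]
tcp_rot: [-3.141, -0.003, -2.898]
contact_force: [0.1, -0.4, -0.0]
opening: 0.8
grasp_force: 0.0
clock: 6.25
eef_pos: [599.8, 340.4, 155.3]
tcp_rot: [3.14, 0.005, -2.898]
contact_force: [0.8, 0.4, -0.2]
opening: 1.001
grasp_force: 0.0
rot [0.005 0.002 1.69 ] shift after turn [-179.7 -186.6   10.3]
rot [-0.002  0.005 -1.452] shift after turn [179.7 186.6  10.3]
t 6.25 pos [599.8 340.4 155.3] q [ 0.51  0.54  1.57  0.    1.03 -1.3 ]
```

```bash
for i in 1; do echo '{"ax": [0, 0, 0, 0, 0], "ay": [0, 0, 0, 0, 0], "az": [0.12, 0.12, 0.12, 0.12, 0.12], "tx": [0, 0, 0, 0, 0], "ty": [0, 0, 0, 0, 0], "tz": [0, 0, 0, 0, 0], "jaw": [1, 1, 1, 1, 1]}' | python3 -m handwheel; echo '{"ax": [0, 0, 0, 0, 0], "ay": [0, 0, 0, 0, 0], "az": [0.12, 0.12, 0.12, 0.12, 0.12], "tx": [0, 0, 0, 0, 0], "ty": [0, 0, 0, 0, 0], "tz": [0, 0, 0, 0, 0], "jaw": [1, 1, 1, 1, 1]}' | python3 -m handwheel; done >/dev/null
echo '{"ax": [0, 0, 0, 0, 0], "ay": [0, 0, 0, 0, 0], "az": [0.12, 0.12, 0.12, 0.13, 0], "tx": [0, 0, 0, 0, -20], "ty": [0, 0, 0, 0, -20.7], "tz": [0, 0, 0, 0, 0], "jaw": [1, 1, 1, 1, 1]}' | python3 -m handwheel >/dev/null
echo '{"ax": [0, 0, 0, 0, 0], "ay": [0, 0, 0, 0, 0], "az": [0, 0, 0, 0, 0], "tx": [-27, -27, -27, -27, -26], "ty": [-27, -28, -28, -28, -28], "tz": [0, 0, 0, 0, 0], "jaw": [1, 1, 1, 1, 1]}' | python3 -m handwheel
echo '{"ax": [0, 0, 0], "ay": [0, 0, 0], "az": [0, 0, 0], "tx": [-26, 0, 0], "ty": [-27, 0, 0], "tz": [10, 0, 0], "jaw": [1, 1, 1]}' | python3 -m handwheel;python3 go.py 436.8 139 58 97.1
```

```text
clock: 7.92
eef_pos: [457.7, 164.8, 151.2]
tcp_rot: [-3.14, 0.001, 1.7]
contact_force: [0.8, -0.9, 0.8]
opening: 1.002
grasp_force: 0.0
clock: 8.17
eef_pos: [434.2, 135.5, 141.3]
tcp_rot: [-3.138, 0.001, 1.698]
contact_force: [0.5, 0.6, 0.3]
opening: 1.002
grasp_force: 0.0
rot [-0.003  0.001  0.003] shift after turn [ 3.1  3.  83.3]
rot [-1.000e-03 -5.000e-03 -3.138e+00] shift after turn [-3.1 -3.  83.3]
t 8.1667 pos [434.2 135.5 141.3] q [ 0.3   0.25  2.09 -0.    0.81  0.17]
```

```bash
echo '{"ax": [0, 0, 0, 0, 0], "ay": [0, 0, 0, 0, 0], "az": [0, 0, 0, 0, 0], "tx": [3, 0, 0, 0, 0], "ty": [3, 0, 0, 0, 0], "tz": [0, 25, 25, 23, 10], "jaw": [1, 1, 1, 1, 0.9]}' | python3 -m handwheel 40
echo '{"ax": [0, 0, 0, 0, 0], "ay": [0, 0, 0, 0, 0], "az": [0, 0, 0, 0, 0], "tx": [0, 0, 0, 0, 0], "ty": [0, 0, 0, 0, 0], "tz": [0, 0, 0, 0, 0], "jaw": [0.75, 0.65, 0.55, 0.4, 0.2]}' | python3 -m handwheel
echo '{"ax": [0, 0], "ay": [0, 0], "az": [0, 0], "tx": [0, 0], "ty": [0, 0], "tz": [0, 0], "jaw": [0.2, 0.2]}' | python3 -m handwheel; python3 go.py 436.8 139 58 97.1
```

```text
clock: 8.58
eef_pos: [439.1, 141.3, 56.9]
tcp_rot: [-3.14, 0.0, 1.701]
contact_force: [-0.6, -0.6, 0.7]
opening: 0.902
grasp_force: 0.0
clock: 9.0
eef_pos: [439.8, 140.8, 60.2]
tcp_rot: [3.14, -0.0, 1.7]
contact_force: [-0.8, 0.2, -1.4]
opening: 0.55
grasp_force: 41.3
clock: 9.17
eef_pos: [439.7, 140.7, 60.0]
tcp_rot: [3.14, -0.0, 1.7]
contact_force: [-1.2, 0.2, 5.9]
opening: 0.551
grasp_force: 41.7
rot [ 0.002 -0.     0.005] shift after turn [-1.3 -3.1  2. ]
rot [ 1.000e-03  3.000e-03 -3.137e+00] shift after turn [1.3 3.1 2. ]
t 9.1667 pos [439.7 140.7  60. ] q [0.31 0.4  2.12 0.   0.62 0.18]
```

```bash
echo '{"ax": [0, 0, 0, 0, 0], "ay": [0, 0, 0, 0, 0], "az": [0, 0, 0, 0, 0], "tx": [0, 0, 0, 0, 0], "ty": [0, 0, 0, 0, 0], "tz": [-8, -20, -27, -27, -20], "jaw": [0.2, 0.2, 0.2, 0.2, 0.2]}' | python3 -m handwheel
echo '{"ax": [0, 0], "ay": [0, 0], "az": [0, 0], "tx": [0, 0], "ty": [0, 0], "tz": [-10, 0], "jaw": [0.2, 0.2]}' | python3 -m handwheel;python3 go.py 605.7 -105.4 120 97.1
```

```text
clock: 9.58
eef_pos: [439.3, 140.5, 163.6]
tcp_rot: [3.14, -0.0, 1.7]
contact_force: [0.4, -0.0, -1.8]
opening: 0.553
grasp_force: 41.7
clock: 9.75
eef_pos: [440.3, 140.8, 173.6]
tcp_rot: [3.137, -0.001, 1.7]
contact_force: [0.4, -0.3, -2.6]
opening: 0.555
grasp_force: 41.8
rot [ 0.004 -0.001  0.005] shift after turn [-264.8  133.7   53.6]
rot [ 1.000e-03  6.000e-03 -3.137e+00] shift after turn [ 264.8 -133.7   53.6]
t 9.75 pos [440.3 140.8 173.6] q [ 0.31  0.2   2.05 -0.    0.89  0.18]
```

10 rows of (-26.5, 13.4).

```bash
echo '{"ax": [0, 0, 0, 0, 0], "ay": [0, 0, 0, 0, 0], "az": [0, 0, 0, 0, 0], "tx": [-15, -26, -28, -28, -28], "ty": [7, 13, 14, 14, 14], "tz": [0, 0, 0, 0, 0], "jaw": [0.2, 0.2, 0.2, 0.2, 0.2]}' | python3 -m handwheel >/dev/null
echo '{"ax": [0, 0, 0, 0, 0], "ay": [0, 0, 0, 0, 0], "az": [0, 0, 0, 0, 0], "tx": [-28, -28, -28, -28, -18], "ty": [14, 14, 14, 14, 10], "tz": [0, 0, 0, 0, 0], "jaw": [0.2, 0.2, 0.2, 0.2, 0.2]}' | python3 -m handwheel >/dev/null
echo '{"ax": [0, 0, 0, 0, 0], "ay": [0, 0, 0, 0, 0], "az": [0, 0, 0, 0, 0], "tx": [-10, 0, 0, 0, 0], "ty": [6, 0, 0, 0, 0], "tz": [20, 25, 20, 15, 0], "jaw": [0.2, 0.2, 0.2, 0.2, 0.2]}' | python3 -m handwheel
echo '{"ax": [0, 0], "ay": [0, 0], "az": [0, 0], "tx": [0, 0], "ty": [0, 0], "tz": [0, 0], "jaw": [0.2, 0.2]}' | python3 -m handwheel;python3 go.py 605.7 -105.4 63 97.1
```

```text
clock: 11.0
eef_pos: [602.7, -104.6, 86.2]
tcp_rot: [-3.134, -0.002, 1.7]
contact_force: [-0.2, 0.2, -2.1]
opening: 0.556
grasp_force: 41.7
clock: 11.17
eef_pos: [606.1, -105.1, 91.3]
tcp_rot: [-3.141, -0.0, 1.7]
contact_force: [-0.3, 0.1, -1.9]
opening: 0.553
grasp_force: 41.7
rot [-0.    -0.     0.005] shift after turn [-0.3 -0.5 28.3]
rot [ 0.    -0.    -3.136] shift after turn [ 0.3  0.5 28.3]
t 11.1667 pos [ 606.1 -105.1   91.3] q [-0.17  0.53  1.77 -0.    0.84 -0.3 ]
```

```bash
echo '{"ax": [0, 0, 0, 0, 0], "ay": [0, 0, 0, 0, 0], "az": [0.005, 0, 0, 0, 0], "tx": [0, 0, 0, 0, 0], "ty": [0, 0, 0, 0, 0], "tz": [10, 9, 6, 2, 0], "jaw": [0.2, 0.2, 0.2, 0.2, 0.2]}' | python3 -m handwheel
echo '{"ax": [0, 0, 0], "ay": [0, 0, 0], "az": [0, 0, 0], "tx": [0, 0, 0], "ty": [0, 0, 0], "tz": [1, 0, 0], "jaw": [0.2, 0.2, 0.2]}' | python3 -m handwheel;python3 go.py 605.7 -105.4 63 97.1
```

```text
clock: 11.58
eef_pos: [605.7, -105.0, 63.7]
tcp_rot: [-3.141, -0.0, 1.695]
contact_force: [-1.1, 0.1, -1.4]
opening: 0.553
grasp_force: 41.8
clock: 11.83
eef_pos: [606.2, -105.1, 63.4]
tcp_rot: [3.141, 0.0, 1.695]
contact_force: [0.1, -0.0, -1.7]
opening: 0.556
grasp_force: 41.8
rot [0. 0. 0.] shift after turn [-0.2 -0.5  0.4]
rot [-0.     0.    -3.142] shift after turn [0.2 0.5 0.4]
t 11.8333 pos [ 606.2 -105.1   63.4] q [-0.17  0.57  1.78 -0.    0.79 -0.3 ]
```

```bash
echo '{"ax": [0, 0, 0], "ay": [0, 0, 0], "az": [0, 0, 0], "tx": [0, 0, 0], "ty": [0, 0, 0], "tz": [1, 0, 0], "jaw": [0.2, 0.2, 0.2]}' | python3 -m handwheel
echo '{"ax": [0, 0, 0], "ay": [0, 0, 0], "az": [0, 0, 0], "tx": [0, 0, 0], "ty": [0, 0, 0], "tz": [1, 0, 0], "jaw": [0.2, 0.2, 0.2]}' | python3 -m handwheel
```

```text
clock: 12.08
eef_pos: [606.3, -105.1, 63.1]
tcp_rot: [3.141, 0.0, 1.695]
contact_force: [-2.6, 0.4, 6.1]
opening: 0.552
grasp_force: 42.2
clock: 12.33
eef_pos: [606.3, -105.2, 63.1]
tcp_rot: [3.141, 0.0, 1.695]
contact_force: [-6.1, -0.6, 15.8]
opening: 0.554
grasp_force: 43.0
```

```bash
echo '{"ax": [0, 0, 0, 0, 0], "ay": [0, 0, 0, 0, 0], "az": [0, 0, 0, 0, 0], "tx": [0, 0, 0, 0, 0], "ty": [0, 0, 0, 0, 0], "tz": [-1.5, 0, 0, 0, 0], "jaw": [0.2, 0.6, 0.7, 0.85, 1]}' | python3 -m handwheel >/dev/null
echo '{"ax": [0, 0, 0, 0, 0], "ay": [0, 0, 0, 0, 0], "az": [0, 0, 0, 0, 0], "tx": [0, 0, 0, 0, 0], "ty": [0, 0, 0, 0, 0], "tz": [0, -20, -30, -35, 0], "jaw": [1, 1, 1, 1, 1]}' | python3 -m handwheel
echo '{"ax": [0], "ay": [0], "az": [0], "tx": [0], "ty": [0], "tz": [0], "jaw": [1]}' | python3 -m handwheel; python3 go.py 461.3 9.8 145 97.1
```

```text
clock: 13.17
eef_pos: [609.6, -105.7, 153.9]
tcp_rot: [3.133, 0.003, 1.695]
contact_force: [2.0, -0.3, 1.6]
opening: 0.998
grasp_force: 0.0
clock: 13.25
eef_pos: [607.5, -105.3, 150.0]
tcp_rot: [3.137, 0.001, 1.695]
contact_force: [0.7, 0.2, 0.1]
opening: 0.997
grasp_force: 0.0
rot [0.004 0.001 0.   ] shift after turn [ 132.3 -130.9    5. ]
rot [-2.000e-03  7.000e-03 -3.142e+00] shift after turn [-132.3  130.9    5. ]
t 13.25 pos [ 607.5 -105.3  150. ] q [-0.17  0.45  1.74 -0.    0.95 -0.3 ]
```

```bash
echo '{"ax": [0, 0, 0, 0, 0], "ay": [0, 0, 0, 0, 0], "az": [0, 0, 0, 0, 0], "tx": [26, 27, 27, 26, 26], "ty": [-26, -26, -26, -26, -27], "tz": [0, 0, 0, 0, 0], "jaw": [1, 1, 1, 1, 1]}' | python3 -m handwheel >/dev/null
echo '{"ax": [0, 0, 0], "ay": [0, 0, 0], "az": [0, 0, 0], "tx": [0, 0, 0], "ty": [0, 0, 0], "tz": [5, 0, 0], "jaw": [1, 1, 1]}' | python3 -m handwheel; python3 go.py 461.3 9.8 60 97.1
```

```text
clock: 13.92
eef_pos: [459.7, 9.8, 142.2]
tcp_rot: [-3.141, 0.0, 1.696]
contact_force: [1.1, 0.8, -0.3]
opening: 1.0
grasp_force: 0.0
rot [-0.001  0.     0.001] shift after turn [-0.2  1.6 82.2]
rot [-0.000e+00 -1.000e-03 -3.141e+00] shift after turn [ 0.2 -1.6 82.2]
t 13.9167 pos [459.7   9.8 142.2] q [ 0.02  0.25  2.08 -0.    0.82 -0.11]
```

```bash
echo '{"ax": [0, 0, 0, 0, 0], "ay": [0, 0, 0, 0, 0], "az": [0, 0, 0, 0, 0], "tx": [0, 0, 0, 0, 0], "ty": [1.5, 0, 0, 0, 0], "tz": [0, 25, 25, 22, 10], "jaw": [1, 1, 1, 1, 0.9]}' | python3 -m handwheel >/dev/null
echo '{"ax": [0, 0, 0, 0, 0], "ay": [0, 0, 0, 0, 0], "az": [0, 0, 0, 0, 0], "tx": [0, 0, 0, 0, 0], "ty": [0, 0, 0, 0, 0], "tz": [0, 0, 0, 0, 0], "jaw": [0.75, 0.65, 0.55, 0.4, 0.2]}' | python3 -m handwheel
echo '{"ax": [0, 0], "ay": [0, 0], "az": [0, 0], "tx": [0, 0], "ty": [0, 0], "tz": [0, 0], "jaw": [0.2, 0.2]}' | python3 -m handwheel; python3 go.py 461.3 9.8 58 97.1
echo '{"ax": [0, 0, 0, 0, 0], "ay": [0, 0, 0, 0, 0], "az": [0, 0, 0, 0, 0], "tx": [0, 0, 0, 0, 0], "ty": [0, 0, 0, 0, 0], "tz": [-8, -20, -27, -27, -20], "jaw": [0.2, 0.2, 0.2, 0.2, 0.2]}' | python3 -m handwheel
echo '{"ax": [0, 0], "ay": [0, 0], "az": [0, 0], "tx": [0, 0], "ty": [0, 0], "tz": [-4, 0], "jaw": [0.2, 0.2]}' | python3 -m handwheel;python3 go.py 583.7 71.2 120 97.1
```

```text
clock: 14.75
eef_pos: [462.0, 9.9, 61.7]
tcp_rot: [3.14, 0.0, 1.695]
contact_force: [0.9, -1.0, 0.1]
opening: 0.551
grasp_force: 41.4
clock: 14.92
eef_pos: [462.0, 9.9, 61.6]
tcp_rot: [3.14, 0.0, 1.695]
contact_force: [-0.3, -0.1, 6.1]
opening: 0.554
grasp_force: 41.9
rot [0.002 0.    0.   ] shift after turn [-0.  -0.7  3.6]
rot [-0.000e+00  3.000e-03 -3.141e+00] shift after turn [0.  0.7 3.6]
t 14.9167 pos [462.    9.9  61.6] q [ 0.02  0.4   2.12 -0.    0.62 -0.11]
clock: 15.33
eef_pos: [461.3, 10.0, 165.1]
tcp_rot: [3.141, 0.0, 1.695]
contact_force: [0.9, -0.3, -2.4]
opening: 0.552
grasp_force: 41.8
clock: 15.5
eef_pos: [462.0, 10.0, 168.2]
tcp_rot: [3.139, 0.0, 1.695]
contact_force: [-0.5, -0.2, -1.7]
opening: 0.548
grasp_force: 41.9
rot [0.003 0.    0.   ] shift after turn [ 45.7 128.4  48.2]
rot [-0.     0.005 -3.141] shift after turn [ -45.7 -128.4   48.2]
t 15.5 pos [462.   10.  168.2] q [ 0.02  0.21  2.05  0.    0.87 -0.11]
```

```bash
echo '{"ax": [0, 0, 0, 0, 0], "ay": [0, 0, 0, 0, 0], "az": [0, 0, 0, 0, 0], "tx": [5, 9, 10, 10, 7], "ty": [14, 26, 27, 27, 22], "tz": [0, 0, 0, 0, 0], "jaw": [0.2, 0.2, 0.2, 0.2, 0.2]}' | python3 -m handwheel >/dev/null
echo '{"ax": [0, 0, 0, 0, 0], "ay": [0, 0, 0, 0, 0], "az": [0, 0, 0, 0, 0], "tx": [4.5, 0, 0, 0, 0], "ty": [12, 0, 0, 0, 0], "tz": [15, 25, 25, 20, 8], "jaw": [0.2, 0.2, 0.2, 0.2, 0.2]}' | python3 -m handwheel >/dev/null
echo '{"ax": [0, 0], "ay": [0, 0], "az": [0, 0], "tx": [0, 0], "ty": [0, 0], "tz": [0, 0], "jaw": [0.2, 0.2]}' | python3 -m handwheel;python3 go.py 583.7 71.2 64.7 97.1
```

```text
clock: 16.5
eef_pos: [582.1, 70.8, 73.1]
tcp_rot: [-3.14, -0.0, 1.695]
contact_force: [-0.1, 0.3, -2.1]
opening: 0.553
grasp_force: 41.8
rot [-0.002 -0.     0.   ] shift after turn [0.2 1.7 8.4]
rot [ 0.000e+00 -3.000e-03 -3.142e+00] shift after turn [-0.2 -1.7  8.4]
t 16.5 pos [582.1  70.8  73.1] q [ 0.12  0.52  1.84  0.    0.78 -0.01]
```

```bash
echo '{"ax": [0, 0, 0, 0, 0], "ay": [0, 0, 0, 0, 0], "az": [0, 0, 0, 0, 0], "tx": [0, 0, 0, 0, 0], "ty": [1.5, 0, 0, 0, 0], "tz": [3, 3, 1, 0, 0], "jaw": [0.2, 0.2, 0.2, 0.2, 0.2]}' | python3 -m handwheel
echo '{"ax": [0, 0, 0], "ay": [0, 0, 0], "az": [0, 0, 0], "tx": [0, 0, 0], "ty": [0, 0, 0], "tz": [1, 0, 0], "jaw": [0.2, 0.2, 0.2]}' | python3 -m handwheel
echo '{"ax": [0, 0, 0], "ay": [0, 0, 0], "az": [0, 0, 0], "tx": [0, 0, 0], "ty": [0, 0, 0], "tz": [1, 0, 0], "jaw": [0.2, 0.2, 0.2]}' | python3 -m handwheel
```

```text
clock: 16.92
eef_pos: [584.3, 71.1, 67.2]
tcp_rot: [3.141, 0.0, 1.695]
contact_force: [0.1, -0.0, -1.6]
opening: 0.551
grasp_force: 41.8
clock: 17.17
eef_pos: [584.1, 71.0, 65.8]
tcp_rot: [3.142, -0.0, 1.695]
contact_force: [-0.1, 0.1, -2.0]
opening: 0.549
grasp_force: 41.8
clock: 17.42
eef_pos: [584.1, 71.1, 64.7]
tcp_rot: [-3.142, 0.0, 1.695]
contact_force: [1.0, -0.3, -2.1]
opening: 0.552
grasp_force: 41.9
```

```bash
echo '{"ax": [0, 0, 0], "ay": [0, 0, 0], "az": [0, 0, 0], "tx": [0, 0, 0], "ty": [0, 0, 0], "tz": [1, 0, 0], "jaw": [0.2, 0.2, 0.2]}' | python3 -m handwheel
```

```text
clock: 17.67
eef_pos: [584.2, 71.1, 64.6]
tcp_rot: [3.141, 0.0, 1.695]
contact_force: [-2.7, 0.5, 9.1]
opening: 0.55
grasp_force: 42.4
```

Contact made. I'll release it and go to the red jar at (459.6, -254.8).

```bash
echo '{"ax": [0, 0, 0, 0, 0], "ay": [0, 0, 0, 0, 0], "az": [0, 0, 0, 0, 0], "tx": [0, 0, 0, 0, 0], "ty": [0, 0, 0, 0, 0], "tz": [-0.8, 0, 0, 0, 0], "jaw": [0.2, 0.6, 0.7, 0.85, 1]}' | python3 -m handwheel >/dev/null
echo '{"ax": [0, 0, 0, 0, 0], "ay": [0, 0, 0, 0, 0], "az": [0, 0, 0, 0, 0], "tx": [0, 0, 0, 0, 0], "ty": [0, 0, 0, 0, 0], "tz": [0, -20, -30, -35, 0], "jaw": [1, 1, 1, 1, 1]}' | python3 -m handwheel
echo '{"ax": [0], "ay": [0], "az": [0], "tx": [0], "ty": [0], "tz": [0], "jaw": [1]}' | python3 -m handwheel; python3 go.py 459.6 -254.8 150 97.1
```

```text
clock: 18.5
eef_pos: [587.6, 71.5, 155.5]
tcp_rot: [3.133, 0.0, 1.695]
contact_force: [2.0, -0.4, 0.5]
opening: 1.0
grasp_force: 0.0
clock: 18.58
eef_pos: [585.6, 71.2, 151.7]
tcp_rot: [3.137, 0.0, 1.695]
contact_force: [0.2, -0.5, -0.7]
opening: 1.002
grasp_force: 0.0
rot [0.004 0.    0.   ] shift after turn [-307.9 -165.3    1.7]
rot [-0.     0.007 -3.141] shift after turn [307.9 165.3   1.7]
t 18.5833 pos [585.6  71.2 151.7] q [ 0.12  0.41  1.8  -0.    0.93 -0.01]
```

```bash
echo '{"ax": [0, 0, 0, 0, 0], "ay": [0, 0, 0, 0, 0], "az": [0, 0, 0, 0, 0], "tx": [-28, -28, -28, -28, -28], "ty": [-15, -15, -15, -15, -15], "tz": [0, 0, 0, 0, 0], "jaw": [1, 1, 1, 1, 1]}' | python3 -m handwheel >/dev/null
echo '{"ax": [0, 0, 0, 0, 0], "ay": [0, 0, 0, 0, 0], "az": [0, 0, 0, 0, 0], "tx": [-28, -28, -28, -28, -28], "ty": [-15, -15, -15, -15, -15], "tz": [0, 0, 0, 0, 0], "jaw": [1, 1, 1, 1, 1]}' | python3 -m handwheel >/dev/null
echo '{"ax": [0, 0, 0], "ay": [0, 0, 0], "az": [0, 0, 0], "tx": [-28, 0, 0], "ty": [-15, 0, 0], "tz": [10, 0, 0], "jaw": [1, 1, 1]}' | python3 -m handwheel; python3 go.py 459.6 -254.8 60 97.1
```

```text
clock: 19.67
eef_pos: [457.0, -255.7, 138.1]
tcp_rot: [-3.139, -0.002, 1.692]
contact_force: [-0.4, 0.9, -0.7]
opening: 0.996
grasp_force: 0.0
rot [-0.002 -0.002 -0.003] shift after turn [ 0.6  2.7 78.1]
rot [-3.000e-03  3.000e-03  3.139e+00] shift after turn [-0.6 -2.7 78.1]
t 19.6667 pos [ 457.  -255.7  138.1] q [-0.51  0.34  1.95  0.    0.85 -0.63]
```

```bash
echo '{"ax": [0, 0, 0, 0, 0], "ay": [0, 0, 0, 0, 0], "az": [0, 0, 0, 0, 0], "tx": [0.6, 0, 0, 0, 0], "ty": [2.7, 0, 0, 0, 0], "tz": [0, 25, 25, 19, 9], "jaw": [1, 1, 1, 1, 0.9]}' | python3 -m handwheel >/dev/null
echo '{"ax": [0, 0, 0, 0, 0], "ay": [0, 0, 0, 0, 0], "az": [0, 0, 0, 0, 0], "tx": [0, 0, 0, 0, 0], "ty": [0, 0, 0, 0, 0], "tz": [0, 0, 0, 0, 0], "jaw": [0.75, 0.65, 0.55, 0.4, 0.2]}' | python3 -m handwheel
echo '{"ax": [0, 0], "ay": [0, 0], "az": [0, 0], "tx": [0, 0], "ty": [0, 0], "tz": [0, 0], "jaw": [0.2, 0.2]}' | python3 -m handwheel; python3 go.py 459.6 -254.8 60 97.1
echo '{"ax": [0, 0, 0, 0, 0], "ay": [0, 0, 0, 0, 0], "az": [0, 0, 0, 0, 0], "tx": [0, 0, 0, 0, 0], "ty": [0, 0, 0, 0, 0], "tz": [-8, -20, -27, -27, -20], "jaw": [0.2, 0.2, 0.2, 0.2, 0.2]}' | python3 -m handwheel
echo '{"ax": [0, 0], "ay": [0, 0], "az": [0, 0], "tx": [0, 0], "ty": [0, 0], "tz": [-6, 0], "jaw": [0.2, 0.2]}' | python3 -m handwheel;python3 go.py 594.7 -17.1 120 97.1
```

```text
clock: 20.5
eef_pos: [461.8, -254.3, 62.6]
tcp_rot: [3.14, 0.001, 1.695]
contact_force: [-0.4, 0.5, 1.4]
opening: 0.552
grasp_force: 41.4
clock: 20.67
eef_pos: [461.7, -254.3, 62.5]
tcp_rot: [3.14, 0.001, 1.695]
contact_force: [-0.0, 2.3, 7.2]
opening: 0.552
grasp_force: 41.8
rot [ 0.002  0.001 -0.   ] shift after turn [-0.2 -2.2  2.5]
rot [ 1.000e-03 -2.000e-03  3.141e+00] shift after turn [0.2 2.2 2.5]
t 20.6667 pos [ 461.7 -254.3   62.5] q [-0.51  0.47  1.98  0.    0.69 -0.63]
clock: 21.08
eef_pos: [461.2, -254.3, 166.0]
tcp_rot: [3.141, 0.001, 1.695]
contact_force: [0.0, -0.9, -1.3]
opening: 0.555
grasp_force: 41.7
clock: 21.25
eef_pos: [461.9, -254.6, 171.4]
tcp_rot: [3.139, 0.002, 1.695]
contact_force: [0.1, -0.2, -2.0]
opening: 0.55
grasp_force: 41.7
rot [ 0.003  0.002 -0.   ] shift after turn [219.3 161.2  51.4]
rot [ 3.000e-03 -4.000e-03  3.142e+00] shift after turn [-219.3 -161.2   51.4]
t 21.25 pos [ 461.9 -254.6  171.4] q [-0.51  0.3   1.92 -0.    0.92 -0.63]
```

```bash
echo '{"ax": [0, 0, 0, 0, 0], "ay": [0, 0, 0, 0, 0], "az": [0, 0, 0, 0, 0], "tx": [13, 25, 26, 26, 26], "ty": [9, 18, 19, 19, 19], "tz": [0, 0, 0, 0, 0], "jaw": [0.2, 0.2, 0.2, 0.2, 0.2]}' | python3 -m handwheel >/dev/null
echo '{"ax": [0, 0, 0, 0, 0], "ay": [0, 0, 0, 0, 0], "az": [0, 0, 0, 0, 0], "tx": [26, 26, 26, 15, 10], "ty": [19, 19, 19, 12, 8], "tz": [0, 0, 0, 0, 0], "jaw": [0.2, 0.2, 0.2, 0.2, 0.2]}' | python3 -m handwheel >/dev/null
echo '{"ax": [0, 0, 0, 0, 0], "ay": [0, 0, 0, 0, 0], "az": [0, 0, 0, 0, 0], "tx": [0, 0, 0, 0, 0], "ty": [0, 0, 0, 0, 0], "tz": [20, 25, 25, 18, 7], "jaw": [0.2, 0.2, 0.2, 0.2, 0.2]}' | python3 -m handwheel >/dev/null
echo '{"ax": [0, 0], "ay": [0, 0], "az": [0, 0], "tx": [0, 0], "ty": [0, 0], "tz": [0, 0], "jaw": [0.2, 0.2]}' | python3 -m handwheel;python3 go.py 594.7 -17.1 65.5 97.1
```

```text
clock: 22.67
eef_pos: [593.5, -17.2, 74.3]
tcp_rot: [-3.14, -0.0, 1.694]
contact_force: [1.1, -0.3, -1.1]
opening: 0.552
grasp_force: 41.7
rot [-0.001 -0.    -0.   ] shift after turn [-0.1  1.2  8.8]
rot [-0.000e+00  2.000e-03  3.141e+00] shift after turn [ 0.1 -1.2  8.8]
t 22.6667 pos [593.5 -17.2  74.3] q [-0.03  0.53  1.83 -0.    0.79 -0.15]
```

```bash
echo '{"ax": [0, 0, 0, 0, 0], "ay": [0, 0, 0, 0, 0], "az": [0, 0, 0, 0, 0], "tx": [0, 0, 0, 0, 0], "ty": [1, 0, 0, 0, 0], "tz": [4, 3, 1.5, 0, 0], "jaw": [0.2, 0.2, 0.2, 0.2, 0.2]}' | python3 -m handwheel
echo '{"ax": [0, 0, 0], "ay": [0, 0, 0], "az": [0, 0, 0], "tx": [0, 0, 0], "ty": [0, 0, 0], "tz": [1, 0, 0], "jaw": [0.2, 0.2, 0.2]}' | python3 -m handwheel
echo '{"ax": [0, 0, 0], "ay": [0, 0, 0], "az": [0, 0, 0], "tx": [0, 0, 0], "ty": [0, 0, 0], "tz": [1, 0, 0], "jaw": [0.2, 0.2, 0.2]}' | python3 -m handwheel
```

```text
clock: 23.08
eef_pos: [594.9, -16.7, 66.4]
tcp_rot: [3.141, 0.0, 1.695]
contact_force: [0.7, 0.2, -2.3]
opening: 0.549
grasp_force: 41.7
clock: 23.33
eef_pos: [595.0, -16.7, 65.6]
tcp_rot: [3.141, 0.0, 1.695]
contact_force: [-0.4, 0.1, 4.4]
opening: 0.555
grasp_force: 41.9
clock: 23.58
eef_pos: [595.1, -16.7, 65.5]
tcp_rot: [3.141, 0.0, 1.695]
contact_force: [-5.7, 1.0, 15.4]
opening: 0.549
grasp_force: 42.9
```

```bash
echo '{"ax": [0, 0, 0, 0, 0], "ay": [0, 0, 0, 0, 0], "az": [0, 0, 0, 0, 0], "tx": [0, 0, 0, 0, 0], "ty": [0, 0, 0, 0, 0], "tz": [-1.3, 0, 0, 0, 0], "jaw": [0.2, 0.6, 0.7, 0.85, 1]}' | python3 -m handwheel >/dev/null
echo '{"ax": [0, 0, 0, 0, 0], "ay": [0, 0, 0, 0, 0], "az": [0, 0, 0, 0, 0], "tx": [0, 0, 0, 0, 0], "ty": [0, 0, 0, 0, 0], "tz": [0, -20, -30, -35, 0], "jaw": [1, 1, 1, 1, 1]}' | python3 -m handwheel
echo '{"ax": [0], "ay": [0], "az": [0], "tx": [0], "ty": [0], "tz": [0], "jaw": [1]}' | python3 -m handwheel; python3 go.py 450 -128 150 22.1
```

```text
clock: 24.42
eef_pos: [598.2, -16.8, 156.3]
tcp_rot: [3.133, 0.001, 1.695]
contact_force: [1.7, -0.2, 1.3]
opening: 1.0
grasp_force: 0.0
clock: 24.5
eef_pos: [596.2, -16.7, 152.5]
tcp_rot: [3.137, 0.001, 1.695]
contact_force: [-0.9, 0.4, 0.0]
opening: 1.0
grasp_force: 0.0
rot [ 0.004 -0.002  1.309] shift after turn [-177.4   48.1    2.5]
rot [ 0.002  0.004 -1.833] shift after turn [177.4 -48.1   2.5]
t 24.5 pos [596.2 -16.7 152.5] q [-0.03  0.42  1.78  0.    0.93 -0.15]
```

```bash
echo '{"ax": [0, 0, 0, 0, 0], "ay": [0, 0, 0, 0, 0], "az": [0.119, 0.119, 0.119, 0.119, 0.119], "tx": [0, 0, 0, 0, 0], "ty": [0, 0, 0, 0, 0], "tz": [0, 0, 0, 0, 0], "jaw": [1, 1, 1, 1, 1]}' | python3 -m handwheel >/dev/null
echo '{"ax": [0, 0, 0, 0, 0], "ay": [0, 0, 0, 0, 0], "az": [0.119, 0.119, 0.119, 0.119, 0.119], "tx": [0, 0, 0, 0, 0], "ty": [0, 0, 0, 0, 0], "tz": [0, 0, 0, 0, 0], "jaw": [1, 1, 1, 1, 1]}' | python3 -m handwheel >/dev/null
echo '{"ax": [0, 0, 0], "ay": [0, 0, 0], "az": [0.119, 0, 0], "tx": [0, 0, 0], "ty": [0, 0, 0], "tz": [0, 0, 0], "jaw": [1, 1, 1]}' | python3 -m handwheel
python3 - <<'E'
from h import *
a=cams.grab_frame("side");b=cams.grab_frame("top")
z=lambda i,x,y:cv2.resize(i[y:y+75,x:x+50],(400,600),interpolation=cv2.INTER_CUBIC)
cv2.imwrite("pics/m1.png",cv2.convertScaleAbs(np.hstack([z(a,238,225),z(b,292,195)]),alpha=1.6)[:,:,::-1])
E
```

```text
clock: 25.58
eef_pos: [594.1, -16.7, 149.2]
tcp_rot: [-3.141, 0.002, 0.389]
contact_force: [0.2, 0.1, 0.0]
opening: 0.999
grasp_force: 0.0
```

View pics/m1.png

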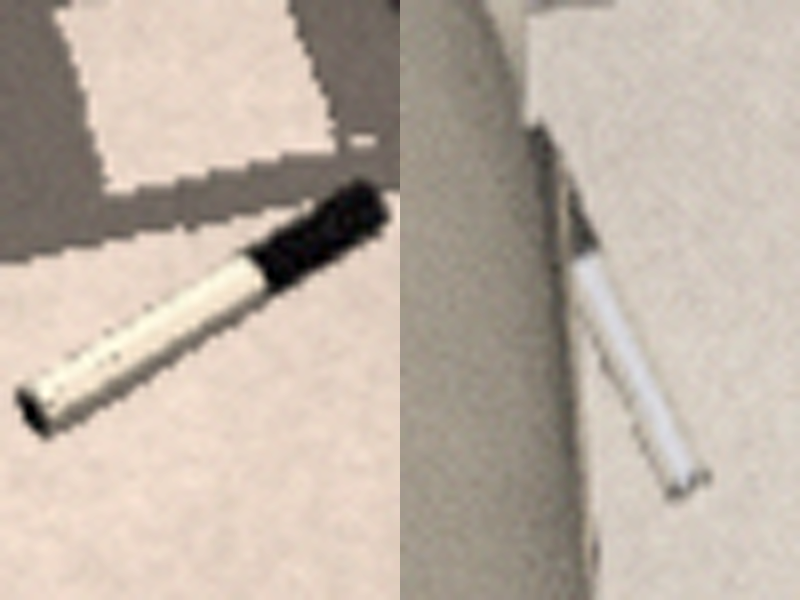

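The side view shows the marker clear: cap end at tile (370,200), tail at (35,412). In the top view its cap is partly hidden by the arm.

```bash
python3 - <<'E'
from h import *
a=plane("side",(238+370/8-.4,225+200/8-.4),7.5);b=plane("side",(238+35/8-.4,225+412/8-.4),7.5);d=a-b
print(a,b,(a+b)/2,np.linalg.norm(d),np.degrees(np.arctan2(d[1],d[0])))
print("top tail",plane("top",(292+288/8-.4,195+483/8-.4),7.5))
E
python3 go.py 450 -128 100 22.1
```

```text
[511.75745955 -99.99829569] [ 393.13205459 -152.12478553] [ 452.44475707 -126.06154061] 129.57298193122497 23.721693402541476
top tail [ 391.35575813 -152.07297586]
rot [-0.     0.001  0.004] shift after turn [-175.6   48.8   49.7]
rot [-2.000e-03 -1.000e-03 -3.138e+00] shift after turn [175.6 -48.8  49.7]
t 25.6833 pos [594.4 -16.7 149.7] q [-0.03  0.42  1.79 -0.    0.93  1.15]
```

```bash
echo '{"ax": [0, 0, 0, 0, 0], "ay": [0, 0, 0, 0, 0], "az": [0, 0, 0, 0, 0], "tx": [-25, -25, -25, -25, -25], "ty": [7, 7, 7, 7, 7], "tz": [0, 0, 0, 0, 0], "jaw": [1, 1, 1, 1, 1]}' | python3 -m handwheel >/dev/null
echo '{"ax": [0, 0, 0, 0, 0], "ay": [0, 0, 0, 0, 0], "az": [0, 0, 0, 0, 0], "tx": [-25, -24, 0, 0, 0], "ty": [7, 6, 0, 0, 0], "tz": [10, 25, 25, 0, 0], "jaw": [1, 1, 0.6, 0.5, 0.5]}' | python3 -m handwheel;python3 go.py 451.5 -127 50 23.2
```

```text
clock: 26.52
eef_pos: [451.0, -126.6, 89.9]
tcp_rot: [-3.14, 0.002, 0.387]
contact_force: [0.2, 0.8, 0.3]
opening: 0.605
grasp_force: 0.0
rot [-0.002  0.002 -0.018] shift after turn [ 0.3  0.6 39.9]
rot [3.000e-03 2.000e-03 3.124e+00] shift after turn [-0.3 -0.6 39.9]
t 26.5167 pos [ 451.  -126.6   89.9] q [-0.28  0.35  2.09  0.    0.7   0.91]
```

```bash
echo '{"ax": [0, 0, 0, 0, 0], "ay": [0, 0, 0, 0, 0], "az": [-0.018, 0, 0, 0, 0], "tx": [0, 0, 0, 0, 0], "ty": [0, 0, 0, 0, 0], "tz": [25, 22, 12, 4, 0], "jaw": [0.5, 0.5, 0.5, 0.5, 0.5]}' | python3 -m handwheel
python3 go.py 451.5 -127 25 23.2
```

```text
clock: 26.93
eef_pos: [452.4, -126.4, 27.6]
tcp_rot: [3.142, -0.0, 0.405]
contact_force: [-0.6, -0.1, 0.2]
opening: 0.502
grasp_force: 0.0
rot [ 0. -0.  0.] shift after turn [-1.1  0.2  2.6]
rot [ 0.     0.    -3.141] shift after turn [ 1.1 -0.2  2.6]
t 26.9333 pos [ 452.4 -126.4   27.6] q [-0.28  0.47  2.11  0.    0.55  0.89]
```

```bash
echo '{"ax": [0, 0, 0, 0, 0], "ay": [0, 0, 0, 0, 0], "az": [0, 0, 0, 0, 0], "tx": [-1, 0, 0, 0, 0], "ty": [0, 0, 0, 0, 0], "tz": [2.5, 0, 0, 0, 0], "jaw": [0.4, 0.3, 0.2, 0.1, 0]}' | python3 -m handwheel 80
echo '{"ax": [0, 0, 0], "ay": [0, 0, 0], "az": [0, 0, 0], "tx": [0, 0, 0], "ty": [0, 0, 0], "tz": [0, 0, 0], "jaw": [0, 0, 0]}' | python3 -m handwheel;python3 go.py 451.5 -127 25 23.2
echo '{"ax": [0, 0, 0, 0, 0], "ay": [0, 0, 0, 0, 0], "az": [0, 0, 0, 0, 0], "tx": [0, 0, 0, 0, 0], "ty": [0, 0, 0, 0, 0], "tz": [-10, -20, -25, -25, 0], "jaw": [0, 0, 0, 0, 0]}' | python3 -m handwheel
echo '{"ax": [0, 0, 0], "ay": [0, 0, 0], "az": [0, 0, 0], "tx": [0, 0, 0], "ty": [0, 0, 0], "tz": [-10, 0, 0], "jaw": [0, 0, 0]}' | python3 -m handwheel;python3 go.py 596 -320 90 -8.3
```

```text
clock: 27.35
eef_pos: [451.3, -127.2, 26.0]
tcp_rot: [3.141, -0.001, 0.404]
contact_force: [-0.9, 1.1, 9.0]
opening: 0.14
grasp_force: 78.5
clock: 27.6
eef_pos: [451.3, -127.2, 26.0]
tcp_rot: [3.141, -0.001, 0.404]
contact_force: [-1.2, 0.2, 9.3]
opening: 0.141
grasp_force: 78.5
rot [ 0.001 -0.001 -0.001] shift after turn [ 0.2 -0.1  1. ]
rot [-2.00e-03 -1.00e-03  3.14e+00] shift after turn [-0.2  0.1  1. ]
t 27.6 pos [ 451.3 -127.2   26. ] q [-0.28  0.48  2.12  0.    0.55  0.89]
clock: 28.02
eef_pos: [453.2, -127.8, 109.6]
tcp_rot: [3.137, -0.005, 0.404]
contact_force: [1.6, 0.4, -0.8]
opening: 0.138
grasp_force: 78.8
clock: 28.27
eef_pos: [450.6, -127.0, 115.1]
tcp_rot: [3.141, -0.0, 0.404]
contact_force: [-0.3, -0.5, -0.2]
opening: 0.137
grasp_force: 78.7
rot [ 0.    -0.     0.549] shift after turn [171.7 170.   25.1]
rot [ 0.     0.    -2.593] shift after turn [-171.7 -170.    25.1]
t 28.2667 pos [ 450.6 -127.   115.1] q [-0.28  0.31  2.08 -0.    0.76  0.89]
```

```bash
python3 - <<'E'
from h import *
a=np.mean([cams.grab_frame("side").astype(float) for _ in range(4)],0);b=np.mean([cams.grab_frame("top").astype(float) for _ in range(4)],0)
a,b=a.astype(np.uint8),b.astype(np.uint8)
for n,i,S in(("side",a,120),("top",b,60)):
    for c in blobs(i,[100,S,30],[130,255,255],200):
        print(n,cv2.contourArea(c),rect(n,c,10),cv2.minAreaRect(c))
z=lambda i,x,y:cv2.resize(i[y:y+60,x:x+40],(400,600),interpolation=cv2.INTER_CUBIC)
y=cv2.resize(a[285:335,315:382],(536,400),interpolation=cv2.INTER_CUBIC)
t=cv2.resize(b[150:205,370:403],(240,400),interpolation=cv2.INTER_CUBIC)
cv2.imwrite("pics/h1.png",cv2.convertScaleAbs(np.hstack([y,t]),alpha=1.6)[:,:,::-1])
E
python3 go.py 596 -320 90 -8.3
```

```text
side 692.0 [ 598.  -323.2  114.4   51.6   -8.3] ((349.10552978515625, 312.86517333984375), (19.707653045654297, 52.63444900512695), 83.04703521728516)
side 299.0 [603.2 138.   89.7  48.4  73.2] ((291.5, 181.5), (21.0, 17.0), 90.0)
top 246.0 [599.2  76.1  50.2  46.2  -1.3] ((239.5, 181.0), (18.0, 17.0), 90.0)
top 587.5 [ 596.4 -320.5  114.    47.9   -8.5] ((386.4586181640625, 176.99656677246094), (18.020870208740234, 41.27360916137695), 4.763641834259033)
rot [-0.     0.001  0.549] shift after turn [171.9 170.   24.5]
rot [-1.000e-03 -0.000e+00 -2.593e+00] shift after turn [-171.9 -170.    24.5]
t 28.6667 pos [ 450.5 -127.   114.5] q [-0.28  0.31  2.08 -0.    0.76  0.89]
```

View pics/h1.png

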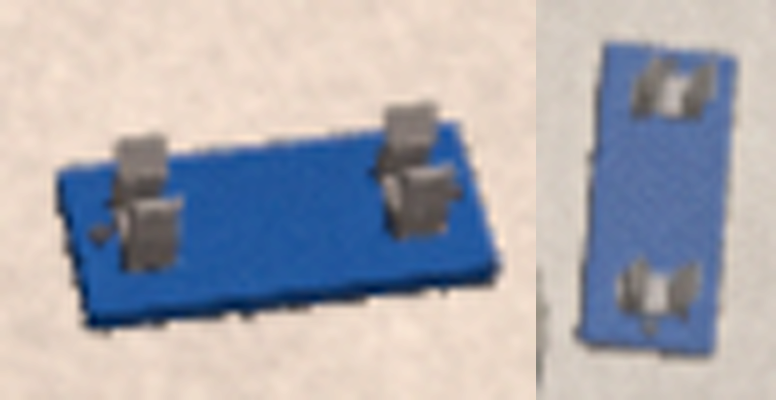

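The side tile shows the clip lips, left pair at (142,138)/(155,202) and right pair at (412,105)/(420,172). The top tile has lip mid-points at (676,75) and (661,278).

```bash
python3 - <<'E'
from h import *
S=lambda x,y:(315+x/8-.4,285+y/8-.4)
T=lambda x,y:(370+(x-536)/7.27-.4,150+y/7.27-.4)
print("base side",plane("side",S(275.8,220),10)," top",np.mean([plane("top",T(*p),10) for p in((603,42),(737,58),(714,352),(582,342))],0))
a,b=plane("side",S(148.5,170),38),plane("side",S(416,138),38);print("side lips",a,b,(a+b)/2,b-a)
a,b=plane("top",T(676,75),37),plane("top",T(661,278),37);print("top lips",a,b,(a+b)/2,a-b)
E
```

```text
base side [ 598.7276439  -321.58831693]  top [ 596.64798815 -320.82512605]
side lips [ 562.23444285 -314.06965114] [ 636.23264486 -324.84532582] [ 599.23354386 -319.45748848] [ 73.99820201 -10.77567468]
top lips [ 635.93564377 -324.68515631] [ 560.1984049  -313.83765352] [ 598.06702434 -319.26140491] [ 75.73723887 -10.84750279]
```

```bash
echo '{"ax": [0, 0, 0, 0, 0], "ay": [0, 0, 0, 0, 0], "az": [0.11, 0.11, 0.11, 0.11, 0.109], "tx": [0, 0, 0, 0, 0], "ty": [0, 0, 0, 0, 0], "tz": [0, 0, 0, 0, 0], "jaw": [0, 0, 0, 0, 0]}' | python3 -m handwheel >/dev/null
echo '{"ax": [0, 0, 0, 0, 0], "ay": [0, 0, 0, 0, 0], "az": [0, 0, 0, 0, 0], "tx": [22, 25, 25, 25, 25], "ty": [21, 24, 25, 25, 25], "tz": [0, 0, 0, 0, 0], "jaw": [0, 0, 0, 0, 0]}' | python3 -m handwheel >/dev/null
echo '{"ax": [0, 0, 0, 0, 0], "ay": [0, 0, 0, 0, 0], "az": [0, 0, 0, 0, 0], "tx": [25, 25, 0, 0, 0], "ty": [25, 25, 0, 0, 0], "tz": [0, 0, 10, 0, 0], "jaw": [0, 0, 0, 0, 0]}' | python3 -m handwheel;python3 go.py 598 -320 75 -8.3
```

```text
clock: 29.92
eef_pos: [595.0, -319.4, 103.5]
tcp_rot: [-3.14, 0.003, -0.146]
contact_force: [-1.3, 0.5, -0.3]
opening: 0.138
grasp_force: 78.7
rot [-0.001  0.003 -0.001] shift after turn [ 3.1  0.2 28.5]
rot [5.000e-03 2.000e-03 3.141e+00] shift after turn [-3.1 -0.2 28.5]
t 29.9167 pos [ 595.  -319.4  103.5] q [-0.49  0.59  1.62  0.    0.93  1.22]
```

```bash
echo '{"ax": [0, 0, 0, 0, 0], "ay": [0, 0, 0, 0, 0], "az": [0, 0, 0, 0, 0], "tx": [2, 0, 0, 0, 0], "ty": [0, 0, 0, 0, 0], "tz": [12, 12, 6, 0, 0], "jaw": [0, 0, 0, 0, 0]}' | python3 -m handwheel 110;python3 go.py 598 -320 40 -8.3
python3 - <<'E'
from h import *
a=cams.grab_frame("side");b=cams.grab_frame("top")
y=cv2.resize(a[270:335,305:392],(535,400),interpolation=cv2.INTER_CUBIC)
t=cv2.resize(b[150:205,370:403],(240,400),interpolation=cv2.INTER_CUBIC)
cv2.imwrite("pics/h2.png",cv2.convertScaleAbs(np.hstack([y,t]),alpha=1.6)[:,:,::-1])
E
```

```text
clock: 30.33
eef_pos: [597.7, -319.8, 74.2]
tcp_rot: [-3.141, 0.001, -0.145]
contact_force: [0.2, -0.7, 0.1]
opening: 0.13
grasp_force: 111.2
rot [-0.     0.001  0.   ] shift after turn [ 0.3  0.2 34.2]
rot [-2.000e-03 -1.000e-03 -3.142e+00] shift after turn [-0.3 -0.2 34.2]
t 30.3333 pos [ 597.7 -319.8   74.2] q [-0.49  0.63  1.63 -0.    0.88  1.22]
```

View pics/h2.png

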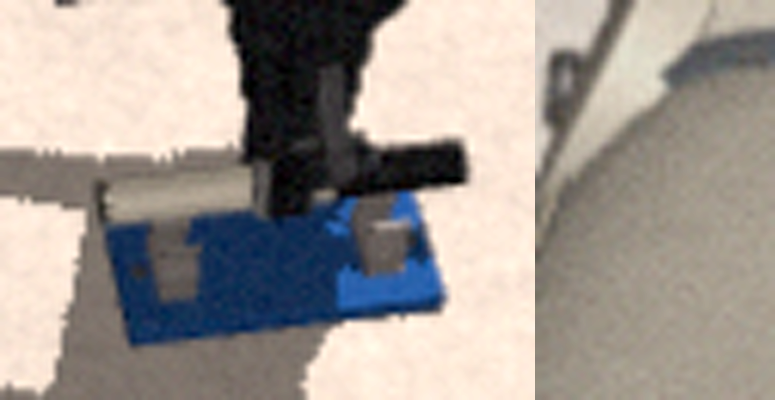

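The marker lies level along the holder above both clips: ends at tile (103,203) and (467,162).

```bash
python3 - <<'E'
from h import *
S=lambda x,y:(305+x/6.15-.4,270+y/6.15-.4)
a,b=plane("side",S(103,203),55.7),plane("side",S(467,162),55.7);d=b-a;print(a,b,(a+b)/2,np.linalg.norm(d),np.degrees(np.arctan2(d[1],d[0])))
E
echo '{"ax": [0, 0, 0, 0, 0], "ay": [0, 0, 0, 0, 0], "az": [0, 0, 0, 0, 0], "tx": [0, 0, 0, 0, 0], "ty": [0, 0, 0, 0, 0], "tz": [4, 4, 2, 0, 0], "jaw": [0, 0, 0, 0, 0]}' | python3 -m handwheel
```

```text
[ 535.45456993 -310.49331709] [ 664.64664603 -330.27719405] [ 600.05060798 -320.38525557] 130.6981037153139 -8.706374975559719
clock: 30.85
eef_pos: [598.1, -320.4, 64.7]
tcp_rot: [-3.141, 0.0, -0.145]
contact_force: [0.8, 0.3, -0.9]
opening: 0.127
grasp_force: 111.2
```

Centred within 2 mm. Now I press it in.

```bash
echo '{"ax": [0, 0, 0, 0, 0], "ay": [0, 0, 0, 0, 0], "az": [0, 0, 0, 0, 0], "tx": [0, 0, 0, 0, 0], "ty": [0, 0, 0, 0, 0], "tz": [3, 3, 3, 0, 0], "jaw": [0, 0, 0, 0, 0]}' | python3 -m handwheel
echo '{"ax": [0, 0, 0, 0, 0], "ay": [0, 0, 0, 0, 0], "az": [0, 0, 0, 0, 0], "tx": [0, 0, 0, 0, 0], "ty": [0, 0, 0, 0, 0], "tz": [3, 3, 3, 0, 0], "jaw": [0, 0, 0, 0, 0]}' | python3 -m handwheel
```

```text
clock: 31.27
eef_pos: [598.2, -320.4, 55.7]
tcp_rot: [-3.142, 0.0, -0.145]
contact_force: [0.8, -0.1, 0.2]
opening: 0.0
grasp_force: 0.0
clock: 31.68
eef_pos: [598.8, -322.2, 51.0]
tcp_rot: [3.139, -0.002, -0.145]
contact_force: [-12.0, -1.0, 35.1]
opening: 0.003
grasp_force: 19.7
```

The fingers closed empty, so the marker slipped out downwards. I'll back off and look.

```bash
echo '{"ax": [0, 0, 0, 0, 0], "ay": [0, 0, 0, 0, 0], "az": [0, 0, 0, 0, 0], "tx": [0, 0, 0, 0, 0], "ty": [0, 0, 0, 0, 0], "tz": [-10, -10, -20, -20, -20], "jaw": [0, 0, 0, 0, 0]}' | python3 -m handwheel 60
echo '{"ax": [0, 0, 0], "ay": [0, 0, 0], "az": [0, 0, 0], "tx": [0, 0, 0], "ty": [0, 0, 0], "tz": [-30, 0, 0], "jaw": [0, 0, 0]}' | python3 -m handwheel
python3 - <<'E'
from h import *
a=cams.grab_frame("side");b=cams.grab_frame("top")
y=cv2.resize(a[270:335,305:392],(535,400),interpolation=cv2.INTER_CUBIC)
t=cv2.resize(b[150:205,370:403],(240,400),interpolation=cv2.INTER_CUBIC)
cv2.imwrite("pics/h3.png",cv2.convertScaleAbs(np.hstack([y,t]),alpha=1.6)[:,:,::-1])
E
```

```text
clock: 32.1
eef_pos: [598.1, -320.2, 127.5]
tcp_rot: [-3.141, 0.001, -0.145]
contact_force: [-0.6, 0.8, 0.7]
opening: -0.004
grasp_force: 0.0
clock: 32.35
eef_pos: [599.4, -320.9, 158.9]
tcp_rot: [3.14, -0.004, -0.145]
contact_force: [-0.7, 0.2, -0.5]
opening: -0.002
grasp_force: 0.0
```

View pics/h3.png

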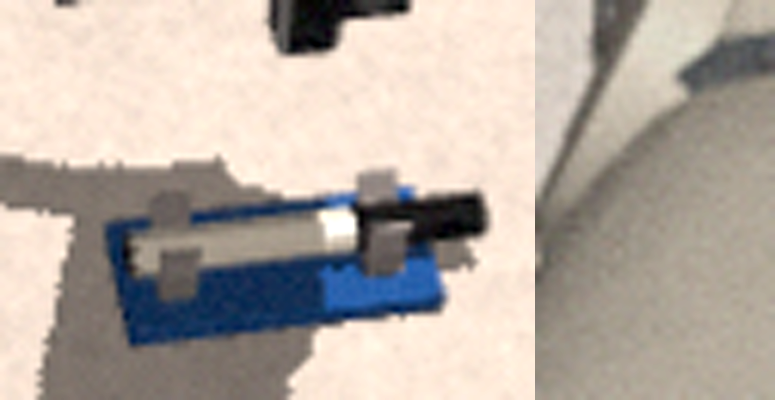

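```bash
python3 - <<'E'
from h import *
S=lambda x,y:(305+x/6.15-.4,270+y/6.15-.4)
for z in (21.5,30,36):
    a,b=plane("side",S(133,254),z),plane("side",S(484,215),z);d=b-a;print(z,a,b,(a+b)/2,np.linalg.norm(d),np.degrees(np.arctan2(d[1],d[0])))
E
```

```text
21.5 [ 547.88813349 -311.61637914] [ 675.12572366 -331.53952701] [ 611.50692858 -321.57795307] 128.78795042517316 -8.899240924902868
30 [ 545.52794986 -317.12372979] [ 671.65999435 -336.87376883] [ 608.5939721  -326.99874931] 127.66893391845296 -8.899240924902792
36 [ 543.86193789 -321.01127143] [ 669.21359718 -340.639116  ] [ 606.53776753 -330.82519371] 126.87903991370929 -8.899240924902797
```

The marker is seated (the height fits 21.5 mm, with the fingertips stopped at 29) but sits about 12–13 mm too far along +x. I'll grip it mid-way between the clips, deeper this time, and slide it back.

```bash
python3 go.py 603.9 -320.9 60 -8.3; echo '{"ax": [0, 0, 0, 0, 0], "ay": [0, 0, 0, 0, 0], "az": [0, 0, 0, 0, 0], "tx": [5, 0, 0, 0, 0], "ty": [0, 0, 0, 0, 0], "tz": [20, 25, 25, 15, 0], "jaw": [0.5, 0.5, 0.5, 0.5, 0.5]}' | python3 -m handwheel 40
echo '{"ax": [0, 0], "ay": [0, 0], "az": [0, 0], "tx": [0, 0], "ty": [0, 0], "tz": [0, 0], "jaw": [0.5, 0.5]}' | python3 -m handwheel;python3 go.py 603.9 -320.9 35.5 -8.3
```

```text
rot [-0.     0.001 -0.   ] shift after turn [ 6.1 -0.1 96.2]
rot [1.000e-03 1.000e-03 3.141e+00] shift after turn [-6.1  0.1 96.2]
t 32.45 pos [ 597.8 -320.1  156.2] q [-0.49  0.53  1.59  0.    1.02  1.22]
clock: 32.87
eef_pos: [600.3, -319.5, 66.9]
tcp_rot: [-3.139, 0.008, -0.145]
contact_force: [-0.7, 0.4, -0.6]
opening: 0.507
grasp_force: 0.0
clock: 33.03
eef_pos: [603.7, -321.4, 72.6]
tcp_rot: [3.141, -0.001, -0.145]
contact_force: [-0.2, -0.1, 0.7]
opening: 0.499
grasp_force: 0.0
rot [ 0.    -0.001 -0.   ] shift after turn [ 0.1 -0.5 37.1]
rot [-1.000e-03 -0.000e+00  3.141e+00] shift after turn [-0.1  0.5 37.1]
t 33.0333 pos [ 603.7 -321.4   72.6] q [-0.49  0.64  1.62  0.    0.89  1.22]
```

```bash
echo '{"ax": [0, 0, 0, 0, 0], "ay": [0, 0, 0, 0, 0], "az": [0, 0, 0, 0, 0], "tx": [0, 0, 0, 0, 0], "ty": [0, 0, 0, 0, 0], "tz": [15, 12, 8, 1, 0], "jaw": [0.5, 0.5, 0.5, 0.5, 0.5]}' | python3 -m handwheel
echo '{"ax": [0, 0, 0, 0, 0], "ay": [0, 0, 0, 0, 0], "az": [0, 0, 0, 0, 0], "tx": [0, 0, 0, 0, 0], "ty": [0, 0, 0, 0, 0], "tz": [0, 0, 0, 0, 0], "jaw": [0.35, 0.2, 0, 0, 0]}' | python3 -m handwheel
echo '{"ax": [0, 0], "ay": [0, 0], "az": [0, 0], "tx": [0, 0], "ty": [0, 0], "tz": [0, 0], "jaw": [0, 0]}' | python3 -m handwheel
```

```text
clock: 33.45
eef_pos: [602.6, -320.8, 34.9]
tcp_rot: [-3.141, 0.002, -0.145]
contact_force: [0.1, 0.8, 1.6]
opening: 0.501
grasp_force: 0.0
clock: 33.87
eef_pos: [603.6, -321.3, 36.5]
tcp_rot: [3.141, -0.001, -0.145]
contact_force: [-0.6, -0.2, 3.0]
opening: 0.167
grasp_force: 39.2
clock: 34.03
eef_pos: [603.6, -321.3, 36.5]
tcp_rot: [3.141, -0.001, -0.145]
contact_force: [-1.4, 0.2, 6.2]
opening: 0.165
grasp_force: 39.4
```

```bash
echo '{"ax": [0, 0, 0, 0, 0], "ay": [0, 0, 0, 0, 0], "az": [0, 0, 0, 0, 0], "tx": [-3, -3, -3, -3, 0], "ty": [0, 0, 0, 0, 0], "tz": [0, 0, 0, 0, 0], "jaw": [0, 0, 0, 0, 0]}' | python3 -m handwheel
echo '{"ax": [0, 0], "ay": [0, 0], "az": [0, 0], "tx": [0, 0], "ty": [0, 0], "tz": [0, 0], "jaw": [0, 0]}' | python3 -m handwheel; python3 go.py 598 -320 36.5 -8.3
```

```text
clock: 34.45
eef_pos: [591.4, -319.5, 36.4]
tcp_rot: [3.141, -0.001, -0.145]
contact_force: [3.1, 0.6, 5.4]
opening: 0.164
grasp_force: 39.5
clock: 34.62
eef_pos: [591.4, -319.5, 36.4]
tcp_rot: [3.141, -0.001, -0.145]
contact_force: [3.2, 1.9, 6.3]
opening: 0.167
grasp_force: 39.5
rot [ 0.    -0.001 -0.   ] shift after turn [ 6.6 -0.5 -0.1]
rot [-1.000e-03 -0.000e+00  3.141e+00] shift after turn [-6.6  0.5 -0.1]
t 34.6167 pos [ 591.4 -319.5   36.4] q [-0.5   0.67  1.66  0.    0.81  1.22]
```

```bash
echo '{"ax": [0, 0, 0, 0, 0], "ay": [0, 0, 0, 0, 0], "az": [0, 0, 0, 0, 0], "tx": [0, 0, 0, 0, 0], "ty": [0, 0, 0, 0, 0], "tz": [1.5, 0, 0, -1.5, 0], "jaw": [0, 0, 0, 0, 0.25]}' | python3 -m handwheel
echo '{"ax": [0, 0, 0, 0, 0], "ay": [0, 0, 0, 0, 0], "az": [0, 0, 0, 0, 0], "tx": [0, 0, 0, 0, 0], "ty": [0, 0, 0, 0, 0], "tz": [0, 0, 0, -15, -25], "jaw": [0.35, 0.5, 0.5, 0.5, 0.5]}' | python3 -m handwheel
echo '{"ax": [0, 0, 0, 0, 0], "ay": [0, 0, 0, 0, 0], "az": [0, 0, 0, 0, 0], "tx": [0, 0, -35, -35, -35], "ty": [0, 0, 0, 0, 0], "tz": [-30, -30, -20, 0, 0], "jaw": [0.5, 0.5, 0.5, 0.5, 0.5]}' | python3 -m handwheel >/dev/null
echo '{"ax": [0, 0, 0, 0, 0], "ay": [0, 0, 0, 0, 0], "az": [0, 0, 0, 0, 0], "tx": [-35, -35, -35, 0, 0], "ty": [0, 0, 0, 0, 0], "tz": [0, 0, 0, 0, 0], "jaw": [0.5, 0.5, 0.5, 0.5, 0.5]}' | python3 -m handwheel
python3 - <<'E'
from h import *
a=cams.grab_frame("side");b=cams.grab_frame("top")
y=cv2.resize(a[270:335,305:392],(535,400),interpolation=cv2.INTER_CUBIC)
t=cv2.resize(b[150:205,370:403],(240,400),interpolation=cv2.INTER_CUBIC)
cv2.imwrite("pics/h4.png",cv2.convertScaleAbs(np.hstack([y,t]),alpha=1.6)[:,:,::-1])
cv2.imwrite("pics/t4.png",cv2.convertScaleAbs(np.hstack([cv2.resize(a[110:290,200:380],(540,540)),]),alpha=1.5)[:,:,::-1])
P_={}
for n,i,S in(("side",a,120),("top",b,70)):
    for k,lo,hi in(("green",[45,S,30],[90,255,255]),("blue",[100,S-10,30],[130,255,255]),("red",[0,S+40,60],[6,255,255]),("orange",[7,80,90],[20,255,255])):
        for c in blobs(i,lo,hi,30):
            m=cv2.moments(c);u=m["m10"]/m["m00"],m["m01"]/m["m00"]
            if cv2.contourArea(c)<600:print(n,k,np.round(u,1),cv2.contourArea(c),plane(n,u,82).round(1),rect(n,c,54))
E
```

```text
clock: 35.03
eef_pos: [590.4, -319.2, 35.8]
tcp_rot: [-3.141, 0.001, -0.145]
contact_force: [0.2, 0.3, -0.8]
opening: 0.249
grasp_force: 0.0
clock: 35.45
eef_pos: [589.2, -318.4, 74.0]
tcp_rot: [-3.14, 0.005, -0.145]
contact_force: [-0.5, 0.2, 0.1]
opening: 0.502
grasp_force: 0.0
clock: 36.28
eef_pos: [382.0, -288.8, 156.8]
tcp_rot: [3.141, -0.0, -0.147]
contact_force: [0.4, 0.6, -0.3]
opening: 0.501
grasp_force: 0.0
side green [321.4 223.1] 285.5 [ 604.3 -107.6] [615.  -81.4  62.9  47.3  71.7]
side green [205.8 198.6] 93.0 [352.7  58.3] [351.7  90.6  57.3  25.4 -59.1]
side green [478.7 165.1] 48.0 [1078.9  -22.8] [1.1028e+03 8.0000e-01 6.9500e+01 4.0300e+01 8.8400e+01]
side green [444.9 179.2] 305.0 [964.9 -48.5] [ 9.813e+02  8.000e-01  2.060e+02  9.670e+01 -3.260e+01]
side green [413.8 154.4] 32.5 [933.6  69.5] [950.5  99.2  66.   37.9 -28.7]
side blue [350.1 317.9] 408.0 [ 572.2 -380.9] [ 581.8 -362.2  109.4   26.3   -8.3]
side blue [291.7 181.2] 303.5 [580.1  59.2] [588.   88.   89.6  46.3  73.2]
side blue [155.4  27.7] 35.0 [ 338.4 1059.1] [ 341.9 1118.9   78.3   21.4  -80.7]
side red [305.5 200.1] 265.5 [592.5 -19.5] [600.4   0.7  87.   48.3  78. ]
top green [240.2 267.1] 248.5 [361.2  73.4] [363.7  75.9  45.9  45.7  88.7]
top green [308.5 169.9] 233.0 [ 604.6 -107.6] [ 611.7 -109.3   47.1   45.7  -21.2]
top blue [239.6 180.6] 247.0 [582.8  70.4] [588.6  72.8  48.6  44.8  -1.3]
top blue [393.1 178.5] 113.5 [ 574.1 -322.2] [ 582.6 -328.   108.8   13.3   -8.1]
top blue [380.4 176.5] 187.0 [ 580.7 -290.3] [ 588.1 -296.6  110.5   16.4   -8.5]
top red [273.8 175.5] 236.0 [593.2 -17.8] [600.2 -16.9  45.9  44.7  -2. ]
top orange [139.1 181.2] 265.5 [590.5 330.4] [597.7 336.9  62.7  36.   13.6]
```

View pics/h4.png

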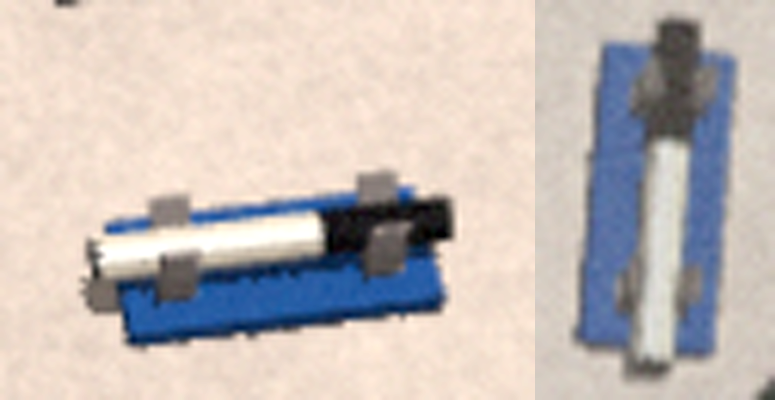

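View pics/t4.png

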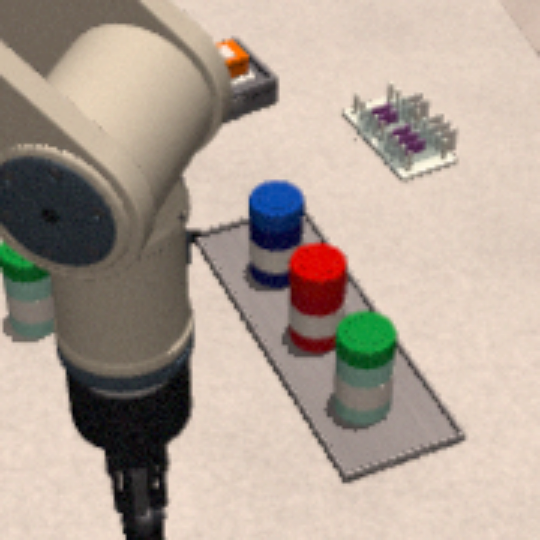

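The three jars stand upright in a row (blue, red, green) and the orange box is on the lid. The marker lies in both clips, with ends at side tile (93,256)/(452,218) and top tile (678,22)/(652,365).

```bash
python3 - <<'E'
from h import *
S=lambda x,y:(305+x/6.15-.4,270+y/6.15-.4)
T=lambda x,y:(370+(x-536)/7.27-.4,150+y/7.27-.4)
a,b=plane("side",S(93,256),21.5),plane("side",S(452,218),21.5);print("side",(a+b)/2,np.linalg.norm(b-a),np.degrees(np.arctan2(*(b-a)[::-1])))
a,b=plane("top",T(678,22),24),plane("top",T(652,365),24);print("top",(a+b)/2,np.linalg.norm(b-a))
for p,q in(((93,256),(652,365)),((452,218),(678,22))):print(tri(S(*p),T(*q)))
E
python3 go.py 598 -320 60 -8.3
```

```text
side [ 598.69928997 -318.92758772] 131.3731253809232 -9.247778695228181
top [ 595.2350222  -320.29767093] 130.3004015215637
(array([ 531.70013694, -310.84646079,   25.2016246 ]), np.float64(2.314547315866873))
(array([ 661.60439665, -330.22659838,   22.53249174]), np.float64(2.853488044237962))
rot [ 0.001 -0.002 -0.001] shift after turn [215.8  -0.8  96.9]
rot [-3.000e-03 -2.000e-03  3.141e+00] shift after turn [-215.8    0.8   96.9]
t 36.3833 pos [ 384.4 -289.7  156.9] q [-0.65  0.26  2.02  0.    0.86  1.07]
```

The position along and across is good. To be sure it's fully seated, I'll press with shut fingers next to each clip (along ∓18 mm); seated means the fingertips stop at z ≈ 29, i.e. TCP ≈ 51.

```bash
echo '{"ax": [0, 0, 0, 0, 0], "ay": [0, 0, 0, 0, 0], "az": [0, 0, 0, 0, 0], "tx": [33, 33, 33, 33, 33], "ty": [0, 0, 0, 0, 0], "tz": [0, 0, 0, 0, 0], "jaw": [0.3, 0, 0, 0, 0]}' | python3 -m handwheel 60 >/dev/null
echo '{"ax": [0, 0, 0, 0, 0], "ay": [0, 0, 0, 0, 0], "az": [0, 0, 0, 0, 0], "tx": [33, 0, 0, 0, 0], "ty": [0, -0.8, 0, 0, 0], "tz": [10, 25, 25, 25, 10], "jaw": [0, 0, 0, 0, 0]}' | python3 -m handwheel >/dev/null
echo '{"ax": [0, 0], "ay": [0, 0], "az": [0, 0], "tx": [0, 0], "ty": [0, 0], "tz": [0, 0], "jaw": [0, 0]}' | python3 -m handwheel; python3 go.py 598 -320 51 -8.3
```

```text
clock: 37.38
eef_pos: [580.2, -316.9, 61.0]
tcp_rot: [-3.141, 0.0, -0.145]
contact_force: [-0.5, -0.0, 1.1]
opening: 0.001
grasp_force: 0.0
rot [-0.  0.  0.] shift after turn [18.1  0.5 10. ]
rot [-0.    -0.    -3.142] shift after turn [-18.1  -0.5  10. ]
t 37.3833 pos [ 580.2 -316.9   61. ] q [-0.5   0.62  1.68  0.    0.84  1.21]
```

```bash
echo '{"ax": [0, 0, 0, 0, 0], "ay": [0, 0, 0, 0, 0], "az": [0, 0, 0, 0, 0], "tx": [0, 0, 0, 0, 0], "ty": [0, 0, 0, 0, 0], "tz": [4, 3, 1.5, 0, 0], "jaw": [0, 0, 0, 0, 0]}' | python3 -m handwheel
echo '{"ax": [0, 0, 0], "ay": [0, 0, 0], "az": [0, 0, 0], "tx": [0, 0, 0], "ty": [0, 0, 0], "tz": [1.5, 0, 0], "jaw": [0, 0, 0]}' | python3 -m handwheel
echo '{"ax": [0, 0, 0], "ay": [0, 0, 0], "az": [0, 0, 0], "tx": [0, 0, 0], "ty": [0, 0, 0], "tz": [1.5, 0, 0], "jaw": [0, 0, 0]}' | python3 -m handwheel
```

```text
clock: 37.8
eef_pos: [579.7, -317.1, 52.9]
tcp_rot: [3.141, -0.001, -0.145]
contact_force: [-0.3, 0.2, 0.0]
opening: -0.002
grasp_force: 0.0
clock: 38.05
eef_pos: [579.9, -317.3, 51.8]
tcp_rot: [3.141, -0.001, -0.145]
contact_force: [-1.0, 0.1, 5.7]
opening: -0.003
grasp_force: 3.0
clock: 38.3
eef_pos: [580.0, -317.6, 51.4]
tcp_rot: [3.14, -0.001, -0.145]
contact_force: [-5.4, 0.1, 16.5]
opening: 0.003
grasp_force: 8.2
```

```bash
echo '{"ax": [0, 0, 0], "ay": [0, 0, 0], "az": [0, 0, 0], "tx": [0, 0, 0], "ty": [0, 0, 0], "tz": [1.5, 0, 0], "jaw": [0, 0, 0]}' | python3 -m handwheel
echo '{"ax": [0, 0, 0, 0, 0], "ay": [0, 0, 0, 0, 0], "az": [0, 0, 0, 0, 0], "tx": [0, 0, 18, 18, 0], "ty": [0, 0, 0, 0, 0], "tz": [-6, -5, 0, 0, 0], "jaw": [0, 0, 0, 0, 0]}' | python3 -m handwheel >/dev/null
echo '{"ax": [0, 0, 0, 0, 0], "ay": [0, 0, 0, 0, 0], "az": [0, 0, 0, 0, 0], "tx": [0, 0, 0, 0, 0], "ty": [0, 0, 0, 0, 0], "tz": [4, 3, 2, 0, 0], "jaw": [0, 0, 0, 0, 0]}' | python3 -m handwheel
echo '{"ax": [0, 0, 0], "ay": [0, 0, 0], "az": [0, 0, 0], "tx": [0, 0, 0], "ty": [0, 0, 0], "tz": [1.5, 0, 0], "jaw": [0, 0, 0]}' | python3 -m handwheel
```

```text
clock: 38.55
eef_pos: [579.9, -318.1, 51.2]
tcp_rot: [3.14, -0.001, -0.145]
contact_force: [-10.0, 0.5, 26.9]
opening: -0.001
grasp_force: 13.5
clock: 39.38
eef_pos: [614.7, -322.7, 51.4]
tcp_rot: [3.141, -0.001, -0.145]
contact_force: [-3.5, -1.0, 14.5]
opening: -0.001
grasp_force: 7.6
clock: 39.63
eef_pos: [614.7, -323.2, 51.1]
tcp_rot: [3.14, -0.001, -0.145]
contact_force: [-7.8, -0.8, 24.3]
opening: 0.001
grasp_force: 12.4
```

Both ends stop stiffly at TCP 51.2, so the marker is fully home. I'll retreat, check the numbers once more, and hand in.

```bash
echo '{"ax": [0, 0, 0, 0, 0], "ay": [0, 0, 0, 0, 0], "az": [0, 0, 0, 0, 0], "tx": [0, 0, 0, 0, -30], "ty": [0, 0, 0, 0, 0], "tz": [-8, -25, -30, -30, -20], "jaw": [0, 0, 0, 0, 0]}' | python3 -m handwheel >/dev/null
echo '{"ax": [0, 0, 0, 0, 0], "ay": [0, 0, 0, 0, 0], "az": [0, 0, 0, 0, 0], "tx": [-35, -35, -35, -35, -35], "ty": [0, 0, 0, 0, 0], "tz": [0, 0, 0, 0, 0], "jaw": [0, 0, 0, 0, 0]}' | python3 -m handwheel >/dev/null
echo '{"ax": [0, 0, 0, 0, 0], "ay": [0, 0, 0, 0, 0], "az": [0, 0, 0, 0, 0], "tx": [0, 0, 0, 0, 0], "ty": [0, 0, 0, 0, 0], "tz": [0, 0, 0, 0, 0], "jaw": [0, 0, 0, 0, 0]}' | python3 -m handwheel
python3 - <<'E'
from h import *
a=cams.grab_frame("side");b=cams.grab_frame("top")
y=cv2.resize(a[270:335,305:392],(535,400),interpolation=cv2.INTER_CUBIC)
t=cv2.resize(b[150:205,370:403],(240,400),interpolation=cv2.INTER_CUBIC)
cv2.imwrite("pics/h5.png",cv2.convertScaleAbs(np.hstack([y,t]),alpha=1.6)[:,:,::-1])
E
```

```text
clock: 40.88
eef_pos: [413.2, -292.6, 161.3]
tcp_rot: [3.141, -0.0, -0.145]
contact_force: [-0.0, -1.2, 0.2]
opening: 0.002
grasp_force: 0.0
```

View pics/h5.png

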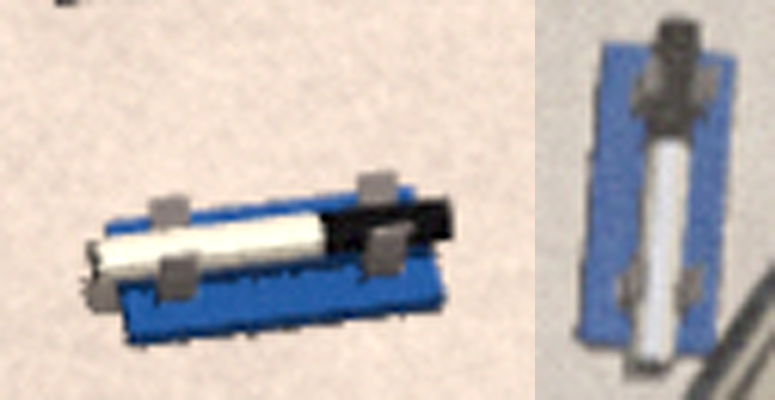

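The marker hasn't moved since the last look: centred and down in both clips, with ends at (93,256) and (452,218). Handing in.

```bash
python3 -c "
from rig import r
print(r.sign_off())"
```

```text
the job is handed in; nothing more can be done
None
```

I handed the job in at about 41 s, with no verdict returned: by my last camera measurements the three jars, the cover-glass box and the marker are all within tolerance; the marker slipped from the fingers into the clips and had to be slid back to centre and pressed home, and I never went near the rack or bottle but did not re-measure them.

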